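# Load the reagents and stow the light-sensitive pot

### The job

Stand the three larger capped containers each in the aluminium holder of its own shape, flat on its floor: the round bottle in the round holder, the square bottle in the square one and the oblong reservoir in the oblong one. Keep the dark box closed until all three are standing in their holders; then slide its cover back, stand the small low pot upright inside, and slide the cover fully shut. Leave the open beaker where it is.

Things in the scene. Friction and masses are not known exactly. Their poses are not given: they have to be found in the camera images.
- round_bottle: Loose round white plastic bottle with a narrower black screw cap, standing, about 90 g. Body diameter 42 mm with straight sides from the foot up to 48 mm, then shoulder and cap (diameter 28 mm, from 54 to 68 mm). Origin: centre of its underside; z up.
- square_bottle: Loose square white plastic bottle with a round black screw cap, standing, about 90 g. Body 40 x 40 mm and 50 mm high (its sides face the body's x and y axes), cap diameter 28 mm up to 68 mm. Origin: centre of its underside; z up.
- reservoir: Loose oblong white plastic reservoir, closed by a flat white lid fixed to it, about 110 g. Body 84 mm along its x axis, 38 mm along y, 38 mm high; lid 86 x 40 mm, from 38 to 46 mm. Grasp it across its y axis. Origin: centre of its underside; z up.
- pot: Loose small low round pot, white with a white lid, about 40 g: body diameter 33 mm up to 18 mm, lid diameter 35 mm from 18 to 32 mm (its top). Origin: centre of its underside; z up. This is the light-sensitive one.
- round_holder: Fixed shallow round aluminium holder: outer diameter 74 mm, inner 64 mm, rim 12 mm high, floor 4 mm above the table. Origin: centre of its underside.
- square_holder: Fixed shallow square aluminium holder: outside 74 x 74 mm, inside 64 x 64 mm, walls along its x and y axes, rim 12 mm high, floor 4 mm above the table. Origin: centre of its underside.
- long_holder: Fixed shallow oblong aluminium holder: outside 118 mm along its x axis by 72 mm along y, inside 108 x 62 mm, rim 12 mm high, floor 4 mm above the table. The reservoir lies in it lengthwise along x. Origin: centre of its underside.
- dark_box: Fixed black plastic box with a grey sliding cover: outside 114 mm along its x axis by 126 mm along y, inside 104 x 110 mm, walls 5 mm, inner floor 4 mm and rim 42 mm above the table. Its x axis points roughly away from the robot; the cover slides towards +x. Origin: centre of its underside, z up.
- cover (a joint): Slide of the dark box's cover along the box's +x, m: 0 shut, 0.095 fully open (stop); about 1 N friction, stays where left; starts 0 to 0.012. Plate 114 x 118 x 5 mm, top 47 mm above the table, with an upright grip bar 10 mm (x) by 60 mm (y), 26 mm high (top at 73 mm), centred at x = -0.045 + joint value, y = 0 in the box's frame. Fully open, the opening runs from x = -0.052 to +0.038.
- beaker: Loose open clear glass beaker, rim diameter 56 mm, 65 mm high, no cap: not part of the job, to be left standing where it is. Origin: centre of its underside.
There are look-alikes about, which are no part of the job. Leave any purple look-alike of the dark_box alone. What is shaped like the square_holder but yellow is not meant.

How it is judged:
By the outcome, as a careful person would: the job done as asked, in the order asked, and still so for the second after the job is handed in, with the robot touching nothing.
It also fails if it takes over 131 s, if anything falls off the work surface, if the arm or the gripper's body presses on something with over 40 N, if the wrist force passes 120 N, or if a joint passes its speed limit or range.

### The arm

A 6-joint arm with a two-finger parallel gripper is mounted at the origin on the work surface. World frame = base frame: x ahead of the robot, y to its left, z up, the work surface at z = 0. Lengths are in m, angles in degrees, forces in N, time in s.
With the tool pointing down it reaches from about 0.4 to 0.825 m from the base axis. Payload 7 kg.
Tool frame: the origin (TCP) lies between the finger pads; the fingertips stand 19 mm ahead of it and the grasp point (between the pads) is the TCP; x points along the fingers, y is the direction in which the jaws open and shut, and the axes are right-handed (so a half turn about x gives the same grasp; the last joint's range is limited). The gripper opens to 88 mm and grips with 3 to 60 N. Pads are 19 mm wide; open, the fingers measure 130 mm over their backs; the gripper's body (78 mm by 193 mm) begins 47 mm behind the grasp point.
Start: joints at [-47.435, 20.546, 0.682, 0, -70.136, -16.507], TCP at [0.296, -0.606, 0.246] pointing down, gripper open.
Joint ranges: [-176.03, 176.03], [-82.01, 121.73], [-58.28, 71.71], [-173.87, 95.51], [-174.79, -0.11], [-173.66, 173.66]. Speed limits (degrees/s): [136.94, 136.94, 172.46, 180, 180, 180].

### API

Orientations are given as [roll, pitch, yaw] about the fixed x, y, z axes, in that order (R = Rz(yaw) Ry(pitch) Rx(roll)).
In Python, from plant import * gives the robot as it stands.
- The arm moves only by the tool step_arm, never from a script. Its argument "steps" is a list of rows, each a list of 2 entries, a list of its own where there are three numbers: the shift along the tool's x, y, z in units of 0.02 m (1.0 is 0.02 m), then the turn about the tool's x in units of 6 degrees (1.0 is 6 degrees). A call has 1 to 20 rows; each row shifts and turns the commanded pose from where the row before left it, along the tool's axes as they then stand; what a row does not reach is not made up. A row lasts 1/12 s, in which the tool goes at most 41.7 mm and 7.16 degrees, less where a joint would pass 70% of its speed; a pose out of reach is approached as far as the arm can. A call with a number of a shift or a turn outside -1 to 1 is refused whole. A call with a gripper value outside its range is refused whole. "fingers" is the closure, from 0 (fully open) to 1 (shut), set as the call begins (left out, the last holds). The fingers move at their own pace and stop on an object; "grip_force" is the grip in N (left out, the last holds). Time passes only in rows, so rows that do not move let the fingers close. It gives the time, the measured TCP pose, the force and the opening at its end, in the units of the state.
- get_state(): the state, without advancing time (a new reading comes with each control period).
- capture(name): name is "scene" or "top" or "wrist"; returns the picture (384x512x3 uint8, blue, green, red); there is no depth.
- camera_model(name): a dict with "intrinsics" (3x3 intrinsics, pixels), "rvec" (rotation vector, rad) and "tvec" (3), from world to camera coordinates, as OpenCV has them. Camera axes: x right, y down, z forward; pixel columns grow to the right and rows downward; lengths in m; the calibration is good to about 2 mm. The wrist camera is an equidistant fisheye: a pixel r from the principal point sees the ray r / f radians off the axis. A picture is of the moment at which its call begins: read the wrist's pose just before it. camera_model takes no time and is no camera call; for the wrist camera it gives the pose at the moment of the call.
- close_job(): hands the job in, once; it reports no verdict.
The state is a dict: "time_s": time; "joints": joint angles; "qd": joint speeds; "joint_torque": joint torques, N m; "tcp_pos": TCP position; "eef_rot": TCP orientation; "contact_force": force on the tool from outside, world axes, zero at the start; "moment": the same for the moment, N m; "gripper_width": finger opening in m.
Only numpy, scipy, OpenCV 4.12 (cv2) and the standard library are available. Lean on these libraries where they do the work, as an engineer would, in place of code of your own. Each camera call takes 0.05 s, during which the arm holds its last target.

## Working session

There is one attempt and no reset: what is moved stays moved. The work goes in short steps, Python scripts to look and compute and a tool call to move; the robot and the scene stay as the last step left them, time stands still between calls to the robot, and variables do not carry over. Pictures are saved under pics/ and viewed, and the job is handed in when it is done.

Besides the shell and the picture viewer there is one more tool, called after "Emit:" in YAML: its name, and indented under it one key for each argument. step_arm: Moves the arm, as the interface text tells. Its arguments: {"type":"object","properties":{"steps":{"type":"array","items":{"type":"array"}},"fingers":{"type":"number"},"grip_force":{"type":"number"}},"required":["steps"]}

```bash
ls; mkdir -p pics
python3 - <<'E'
from plant import *
import cv2
s=get_state();print(s)
for n in("scene","top","wrist"):
    cv2.imwrite(f"pics/a_{n}.png",capture(n)); m=camera_model(n); print(n,m)
E
```

```text
pics
{'time_s': 0.0, 'joints': array([-4.74359598e+01,  2.05898286e+01,  6.33836148e-01, -2.28043859e-02,
       -7.01348737e+01, -1.65060465e+01]), 'qd': array([-0.02544179, -0.09206593,  0.12001638,  0.02104767,  0.01387169,
       -0.04145123]), 'joint_torque': array([-1.24684384e-04, -5.82724643e+01,  2.93055296e+01,  6.99744165e+00,
        6.64417574e-03, -1.48662589e-04]), 'tcp_pos': array([ 0.29629509, -0.60598015,  0.24463282]), 'eef_rot': array([ 93.23297213,  89.90663842, 119.28319973]), 'contact_force': array([ 0.9913937 , -0.10481676,  0.6857576 ]), 'moment': array([-0.01830115,  0.05145876, -0.00957838]), 'gripper_width': 0.08756017858518102}
scene {'intrinsics': array([[400.28512781,   0.        , 266.45747433],
       [  0.        , 400.28512781, 194.3115603 ],
       [  0.        ,   0.        ,   1.        ]]), 'rvec': array([ 1.71117018,  2.17783167, -0.59068702]), 'tvec': array([ 0.19451014, -0.35875472,  1.36419322])}
top {'intrinsics': array([[351.31718672,   0.        , 252.20565378],
       [  0.        , 351.31718672, 195.31883388],
       [  0.        ,   0.        ,   1.        ]]), 'rvec': array([ 2.16654856, -2.17419024,  0.14137932]), 'tvec': array([-0.06800192,  0.46264162,  0.88152239])}
wrist {'intrinsics': array([[297.31863964,   0.        , 253.14599274],
       [  0.        , 297.31863964, 190.36871369],
       [  0.        ,   0.        ,   1.        ]]), 'rvec': array([-1.57894562, -2.53061351, -0.33916987]), 'tvec': array([ 0.67387192, -0.031838  ,  0.3901629 ])}
```

View pics/a_scene.png

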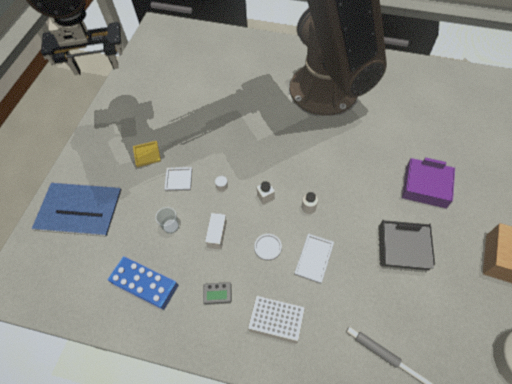

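View pics/a_top.png

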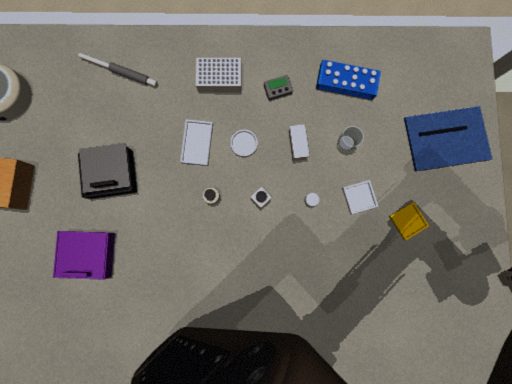

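View pics/a_wrist.png

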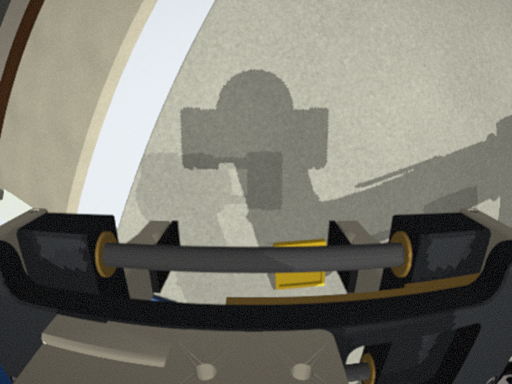

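```bash
cat > h.py <<'E'
import numpy as np, cv2
from scipy.spatial.transform import Rotation as Ro
from plant import *
M={n:camera_model(n) for n in("scene","top")}
def cam(n):
    m=M[n]; R=cv2.Rodrigues(np.array(m['rvec']))[0]; t=np.array(m['tvec']); return m['intrinsics'],R,t,-R.T@t
def ray(n,uv):
    K,R,t,C=cam(n); uv=np.atleast_2d(uv).astype(float)
    d=np.c_[uv,np.ones(len(uv))]@np.linalg.inv(K).T@R
    return C,d
def onz(n,uv,z):
    C,d=ray(n,uv); return (C+d*((z-C[2])/d[:,2])[:,None])[:,:2]
def tri(a,b):  # top uv, scene uv
    A=[];B=[]
    for n,uv in(("top",a),("scene",b)):
        C,d=ray(n,uv); d=d[0]/np.linalg.norm(d[0]); P=np.eye(3)-np.outer(d,d); A.append(P);B.append(P@C)
    A=np.vstack(A);B=np.hstack(B); X=np.linalg.lstsq(A,B,rcond=None)[0]
    return X, np.linalg.norm(A@X-B)
def proj(n,X):
    K,R,t,C=cam(n); return cv2.projectPoints(np.atleast_2d(np.array(X,float)),cv2.Rodrigues(R)[0],t,K,None)[0][:,0]
E
python3 - <<'E'
from h import *
for n in M: print(n,cam(n)[3])
t=cv2.imread('pics/a_top.png');s=cv2.imread('pics/a_scene.png')
c=t[110:240,170:390]; cv2.imwrite('pics/b1.png',cv2.resize(c,None,fx=3.6,fy=3.6,interpolation=cv2.INTER_NEAREST))
c=t[120:290,40:150]; cv2.imwrite('pics/b2.png',cv2.resize(c,None,fx=3.5,fy=3.5,interpolation=cv2.INTER_NEAREST))
c=s[155:295,140:345]; cv2.imwrite('pics/b3.png',cv2.resize(c,None,fx=3.8,fy=3.8,interpolation=cv2.INTER_NEAREST))
c=s[140:290,370:470]; cv2.imwrite('pics/b4.png',cv2.resize(c,None,fx=4,fy=4,interpolation=cv2.INTER_NEAREST))
E
```

```text
scene [1.0046405  0.05977353 1.00731668]
top [ 0.35922401 -0.05468829  0.9293603 ]
```

View pics/b1.png

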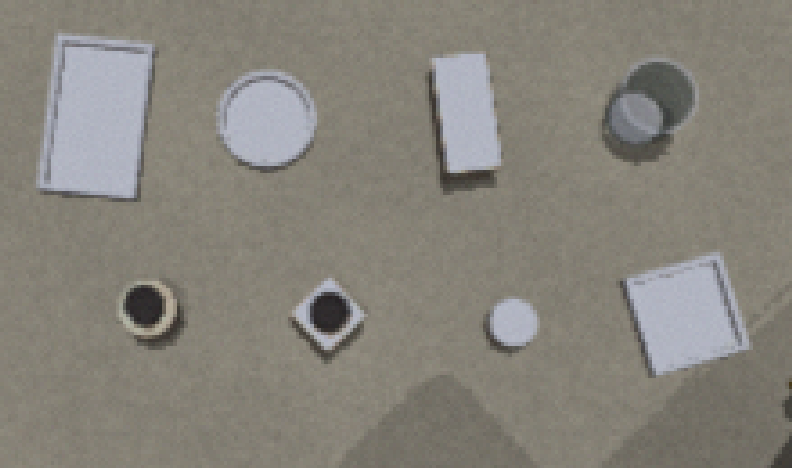

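View pics/b2.png

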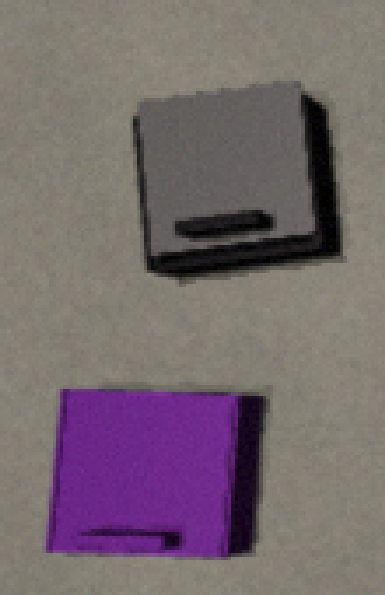

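View pics/b3.png

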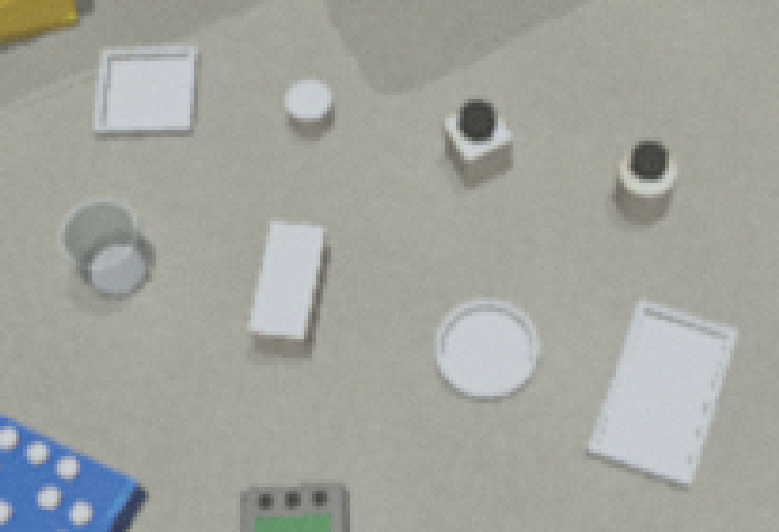

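View pics/b4.png

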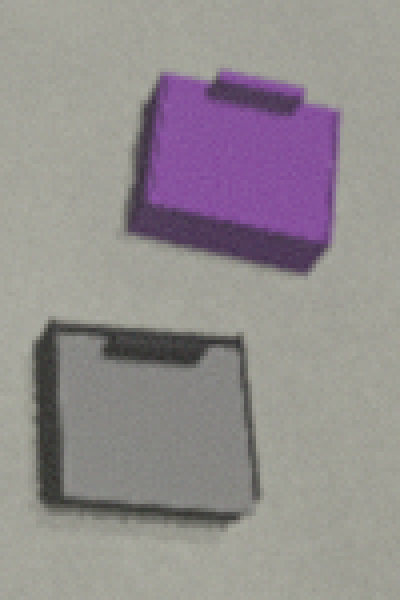

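Run:
```python
from h import *
T=cv2.imread('pics/a_top.png');S=cv2.imread('pics/a_scene.png')
for n,I,roi in(("top",T,(170,110,390,240)),("scene",S,(140,155,345,295))):
    x0,y0,x1,y1=roi; c=I[y0:y1,x0:x1].astype(int)
    print(n,"bg",np.median(c.reshape(-1,3),0))
    white=((c[...,0]>155)&(c[...,0]-c[...,2]>-25)&(c.min(2)>(160 if n=="top" else 178))).astype(np.uint8)
    dark=(c.max(2)<75).astype(np.uint8)
    for nm,m in(("white",white),("dark",dark)):
        cs,_=cv2.findContours(m,cv2.RETR_EXTERNAL,cv2.CHAIN_APPROX_NONE)
        for k in cs:
            if len(k)<15: continue
            r=cv2.minAreaRect(k); mo=cv2.moments(k)
            print(nm,np.round([mo['m10']/mo['m00']+x0,mo['m01']/mo['m00']+y0],1),"rect",np.round(np.add(r[0],(x0,y0)),1),np.round(r[1],1),round(r[2],1),"A",mo['m00'])
    cv2.imwrite(f'pics/m_{n}.png',cv2.resize(white*255,None,fx=3,fy=3))
```

```text
top bg [117. 129. 133.]
white [312.3 198.9] rect [312.5 199. ] [12. 11.] 90.0 A 107.0
white [259.9 197.6] rect [260.5 196.5] [14.1 14.1] 45.0 A 41.5
white [360.5 196.5] rect [360.5 196.3] [27.7 27.2] 73.3 A 691.0
white [243.8 143.8] rect [243.9 144.2] [23.3 22.8] 26.6 A 403.5Traceback (most recent call last):
  File "<stdin>", line 13, in <module>
ZeroDivisionError: float division by zero
```

```bash
cat >> h.py <<'E'
def blobs(n,I,roi,mode,f=4,thr=None):
    x0,y0,x1,y1=roi; c=cv2.resize(I[y0:y1,x0:x1],None,fx=f,fy=f,interpolation=cv2.INTER_CUBIC).astype(int)
    if thr is None: thr={"top":150,"scene":172}[n]
    m=(c.min(2)>thr) if mode=="white" else (c.max(2)<(80 if n=="top" else 95))
    m=m.astype(np.uint8); out=[]
    for k in cv2.findContours(m,cv2.RETR_EXTERNAL,cv2.CHAIN_APPROX_NONE)[0]:
        k=cv2.convexHull(k)
        if cv2.contourArea(k)<30*f*f: continue
        k=(k[:,0].astype(np.float32)+0.5)/f-0.5+np.array([x0,y0],np.float32)
        mo=cv2.moments(k); out.append((np.array([mo['m10'],mo['m01']])/mo['m00'],cv2.minAreaRect(k),mo['m00'],k))
    return out,m*255
E
python3 - <<'E'
from h import *
T=cv2.imread('pics/a_top.png');S=cv2.imread('pics/a_scene.png')
for n,I,roi in(("top",T,(170,110,390,240)),("scene",S,(140,158,345,290))):
    for mode in("white","dark"):
        o,m=blobs(n,I,roi,mode); cv2.imwrite(f'pics/m_{n}_{mode}.png',cv2.resize(m,None,fx=.8,fy=.8))
        for c,r,a,k in o: print(n,mode,c.round(1),np.round(cv2.boxPoints(r),1).tolist(),np.round(r[1],1),round(a))
E
```

```text
top white [312.3 198.8] [[305.8999938964844, 192.39999389648438], [318.8999938964844, 192.39999389648438], [318.8999938964844, 205.10000610351562], [305.8999938964844, 205.10000610351562]] [12.8 13. ] 132
top white [260.7 196.5] [[250.10000610351562, 196.10000610351562], [261.0, 186.0], [271.1000061035156, 197.0], [260.29998779296875, 207.10000610351562]] [15.  14.8] 215
top white [360.6 196.4] [[343.1000061035156, 186.8000030517578], [369.6000061035156, 178.60000610351562], [378.0, 205.89999389648438], [351.5, 214.0]] [28.5 27.7] 777
top white [243.5 142.1] [[224.6999969482422, 141.5], [244.3000030517578, 123.30000305175781], [262.20001220703125, 142.60000610351562], [242.60000610351562, 160.8000030517578]] [26.3 26.7] 562
top white [299.2 140.5] [[289.29998779296875, 125.5], [304.5, 123.30000305175781], [309.29998779296875, 155.39999389648438], [294.1000061035156, 157.6999969482422]] [32.5 15.4] 488
top white [195.7 141.4] [[179.5, 161.39999389648438], [184.8000030517578, 118.0], [211.8000030517578, 121.30000305175781], [206.5, 164.6999969482422]] [27.2 43.7] 1171
top dark [257.5 2
[... 1956 characters left out ...]
0000610351562], [218.6999969482422, 172.5], [228.1999969482422, 178.5], [222.1999969482422, 188.10000610351562]] [11.2 11.3] 100
scene white [177.6 177.5] [[163.1999969482422, 167.0], [191.3000030517578, 166.10000610351562], [192.0, 187.8000030517578], [163.89999389648438, 188.6999969482422]] [21.7 28.1] 549
scene dark [310.2 196.7] [[305.6000061035156, 200.8000030517578], [306.3999938964844, 191.6999969482422], [314.8999938964844, 192.5], [314.1000061035156, 201.60000610351562]] [8.5 9.1] 65
scene dark [265.1 186.2] [[260.8999938964844, 181.39999389648438], [269.3999938964844, 181.39999389648438], [269.3999938964844, 191.10000610351562], [260.8999938964844, 191.10000610351562]] [9.8 8.5] 69
```

View pics/m_top_white.png

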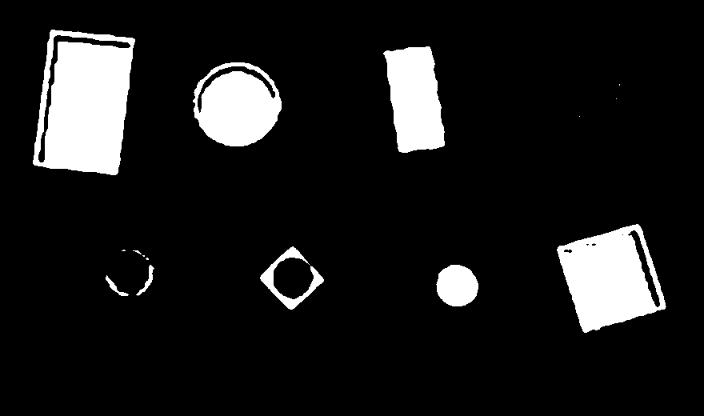

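View pics/m_scene_white.png

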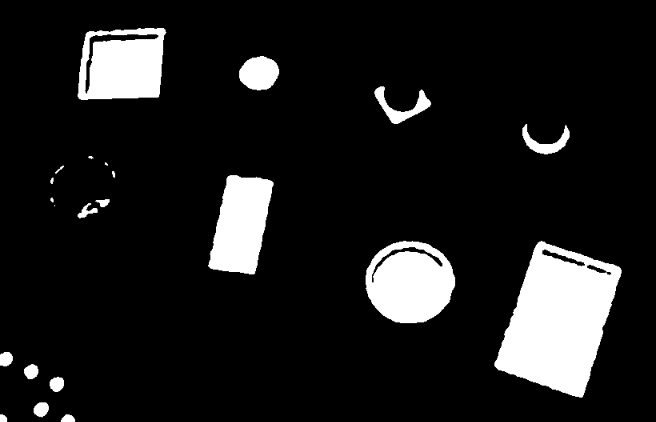

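Run:
```python
from h import *
P={"long":((195.7,141.4),(314.2,257.3),.012),"roundh":((243.5,142.1),(267.6,245.6),.012),"res":((299.2,140.5),(214.8,227.7),.046),
"pot":((312.3,198.8),(220.5,180.4),.032),"sqh":((360.6,196.4),(177.6,177.5),.012),"rcap":((209.6,194.4),(310.2,196.7),.068),"sqcap":((260.9,196.2),(265.1,186.2),.068)}
for k,(a,b,z) in P.items():
    X,e=tri(a,b); print(k,X.round(4),"res",round(e,4),"top@z",onz("top",a,z)[0].round(4),"scene@z",onz("scene",b,z)[0].round(4))
def ang(n,box,z):
    p=onz(n,box,z); e=np.roll(p,-1,0)-p; return [(round(np.linalg.norm(v),4),round(np.degrees(np.arctan2(v[1],v[0])),1)) for v in e]
T=cv2.imread('pics/a_top.png');S=cv2.imread('pics/a_scene.png')
for n,I,roi in(("top",T,(170,110,390,240)),("scene",S,(140,158,345,290))):
    for c,r,a,k in blobs(n,I,roi,"white")[0]:
        if a<200: continue
        z=.046 if abs(a-470)<40 else .05 if a<230 else .012
        kk=onz(n,k,z).astype(np.float32)*1000; rr=cv2.minAreaRect(kk); p=cv2.boxPoints(rr); 
        print(n,c.round(),"centre",np.round(rr[0],1),[(round(float(np.linalg.norm(v)),1),round(float(np.degrees(np.arctan2(v[1],v[0]))),1)) for v in (np.roll(p,-1,0)-p)[:2]])
```

```text
long [0.6093 0.0797 0.0123] res 0.0007 top@z [0.6093 0.0803] scene@z [0.6093 0.0793]
roundh [ 0.6068 -0.0473  0.0141] res 0.0 top@z [ 0.6074 -0.0472] scene@z [ 0.606  -0.0475]
res [ 0.6027 -0.1917  0.0452] res 0.0004 top@z [ 0.6024 -0.1913] scene@z [ 0.603  -0.1918]
pot [ 0.4521 -0.2238  0.0347] res 0.0 top@z [ 0.4524 -0.2243] scene@z [ 0.4506 -0.2246]
sqh [ 0.4603 -0.3555  0.0142] res 0.0002 top@z [ 0.4605 -0.3561] scene@z [ 0.4591 -0.3566]
rcap [0.4609 0.0364 0.0624] res 0.0003 top@z [0.4603 0.036 ] scene@z [0.4642 0.0363]
sqcap [ 0.4563 -0.0908  0.0607] res 0.0001 top@z [ 0.4555 -0.0904] scene@z [ 0.4605 -0.0897]
top [261. 196.] centre [456.7 -90.5] [(37.5, -47.3), (37.8, 42.7)]
top [361. 196.] centre [ 460.6 -356.3] [(74.0, -74.1), (75.1, 15.9)]
top [243. 142.] centre [607.7 -47.1] [(72.3, -46.3), (71.1, 43.7)]
top [299. 140.] centre [ 602.7 -191.5] [(40.1, -82.7), (85.7, 7.3)]
top [196. 141.] centre [609.8  80.3] [(118.7, -6.2), (72.5, 83.8)]
scene [314. 257.] centre [607.3  79. ] [(120.5, -6.4), (75.5, 83.6)]
scene [268. 246.] centre [605.4 -47.3] [(74.3, -76.4), (73.1, 13.6)]
scene [215. 228.] centre [ 601.8 -191.8] [(40.4, -83.5), (87.4, 6.5)]
scene [178. 178.] centre [ 458.2 -356.8] [(76.3, -75.0), (76.4, 15.0)]
```

Run:
```python
from h import *
T=cv2.imread('pics/a_top.png');S=cv2.imread('pics/a_scene.png')
for n,I,(x0,y0,x1,y1) in(("top",T,(70,138,145,205)),("scene",S,(372,215,445,280))):
    f=8; c=cv2.resize(I[y0:y1,x0:x1],None,fx=f,fy=f,interpolation=cv2.INTER_CUBIC).astype(int)
    g=c.mean(2); print(n,[g[i*f*8,j*f*8] for i in range(1,8) for j in range(1,9)])
    cc=cv2.resize(I[y0:y1,x0:x1],None,fx=f,fy=f,interpolation=cv2.INTER_NEAREST)
    for i in range(0,x1-x0,10): cv2.putText(cc,str(x0+i),(i*f,10),0,.4,(0,255,255)); cv2.line(cc,(i*f,0),(i*f,4000),(0,255,255),1)
    for i in range(0,y1-y0,10): cv2.putText(cc,str(y0+i),(0,i*f+10),0,.4,(0,255,255)); cv2.line(cc,(0,i*f),(4000,i*f),(0,255,255),1)
    cv2.imwrite(f'pics/c_{n}.png',cc)
```

```text
top [np.float64(125.0), np.float64(130.0), np.float64(131.0), np.float64(115.0), np.float64(96.33333333333333), np.float64(97.0), np.float64(87.0), np.float64(122.66666666666667), np.float64(71.33333333333333), np.float64(94.33333333333333), np.float64(95.33333333333333), np.float64(95.66666666666667), np.float64(97.66666666666667), np.float64(96.66666666666667), np.float64(90.33333333333333), np.float64(90.33333333333333), np.float64(99.33333333333333), np.float64(96.0), np.float64(99.0), np.float64(95.66666666666667), np.float64(97.0), np.float64(98.0), np.float64(97.33333333333333), np.float64(26.0), np.float64(128.33333333333334), np.float64(96.33333333333333), np.float64(97.0), np.float64(96.66666666666667), np.float64(98.33333333333333), np.float64(99.66666666666667), np.float64(103.0), np.float64(6.333333333333333), np.float64(130.66666666666666), np.float64(95.66666666666667), np.float64(96.66666666666667), np.float64(99.33333333333333), np.float64(99.33333333333333), np.float64(101.0), np.float64(102.66666666666667), np.float64(2.6666666666666665), np.float64(122.66666666666
[... 1247 characters left out ...]
3334), np.float64(159.33333333333334), np.float64(75.66666666666667), np.float64(137.33333333333334), np.float64(134.33333333333334), np.float64(134.66666666666666), np.float64(132.0), np.float64(134.66666666666666), np.float64(131.0), np.float64(161.66666666666666), np.float64(85.0), np.float64(136.33333333333334), np.float64(139.0), np.float64(135.66666666666666), np.float64(132.66666666666666), np.float64(133.66666666666666), np.float64(132.0), np.float64(149.33333333333334), np.float64(147.66666666666666), np.float64(144.33333333333334), np.float64(146.66666666666666), np.float64(142.0), np.float64(129.0), np.float64(113.66666666666667), np.float64(138.0), np.float64(160.66666666666666)]
```

View pics/c_top.png

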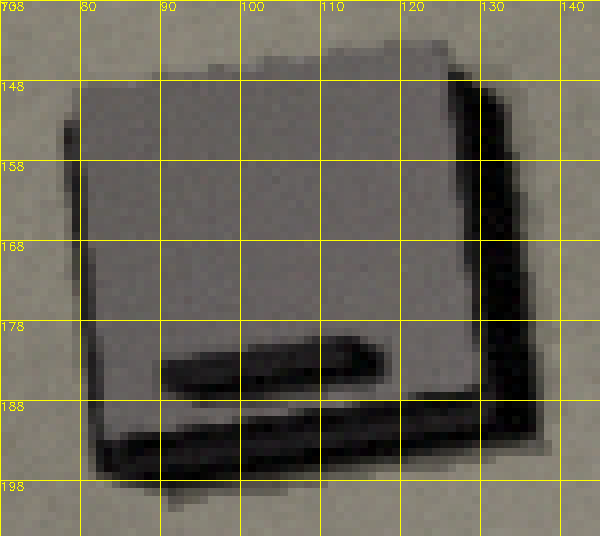

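View pics/c_scene.png

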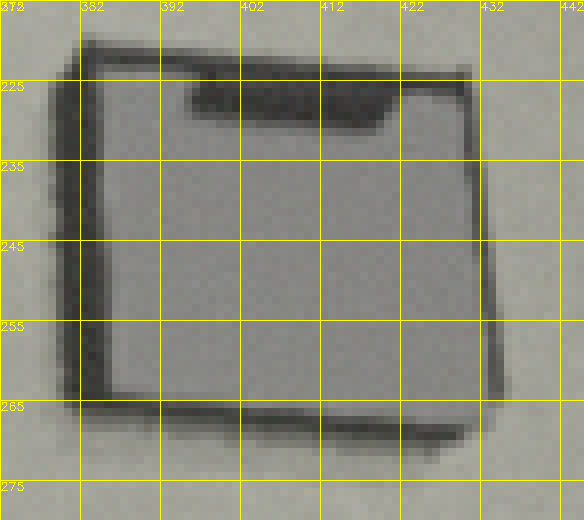

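Run:
```python
from h import *
top=[(82.4,191.3),(129.7,185.5),(126,142.6),(79.8,149)]
sc=[(384.3,223.3),(430.2,226.6),(433.5,268.5),(386,264)]
for n,c in(("top",top),("scene",sc)):
    p=onz(n,c,.047); print(n,p.round(4).tolist(),p.mean(0).round(4)); e=np.roll(p,-1,0)-p
    print([(round(np.linalg.norm(v)*1000),round(np.degrees(np.arctan2(v[1],v[0])),1)) for v in e])
# bar top corners in top view (far edge of blob), scene
print("bar top", onz("top",[(90,183),(113,180),(117.3,180.5),(117.3,185.5),(95,188)],.073).round(4).tolist())
print(tri((82.4,191.3),(430.2,226.6)),tri((129.7,185.5),(384.3,223.3)))
# box rim/foot near edge
print("scene near rim edge",onz("scene",[(383,220.3),(430,224)],.042).round(4).tolist())
print("top foot near",onz("top",[(83.3,196.5),(136.5,192.3)],.0).round(4).tolist())
print("top rim left,right", onz("top",[(78,153),(82,192),(130,186)],.042).round(4).tolist())
```

```text
top [[0.4714, 0.3573], [0.4858, 0.2396], [0.5966, 0.2529], [0.58, 0.3693]] [0.5335 0.3048]
[(119, np.float64(-83.0)), (112, np.float64(6.8)), (118, np.float64(98.2)), (109, np.float64(-173.7))]
scene [[0.486, 0.2412], [0.4675, 0.3591], [0.5825, 0.3719], [0.5984, 0.2564]] [0.5336 0.3072]
[(119, np.float64(98.9)), (116, np.float64(6.4)), (117, np.float64(-82.2)), (113, np.float64(-172.3))]
bar top [[0.4885, 0.3277], [0.4958, 0.2721], [0.4945, 0.2616], [0.4822, 0.2611], [0.4761, 0.315]]
(array([0.47059831, 0.35639595, 0.05164353]), np.float64(0.0017131206754713733)) (array([0.48582775, 0.24064661, 0.04620943]), np.float64(0.0010628889304045205))
scene near rim edge [[0.4752, 0.238], [0.4571, 0.3598]]
top foot near [[0.4635, 0.3761], [0.4743, 0.2367]]
top rim left,right [[0.5708, 0.3757], [0.4702, 0.3605], [0.4853, 0.2405]]
```

```bash
cat >> h.py <<'E'
def pose():
    s=get_state(); R=Ro.from_euler('xyz',s['eef_rot'],degrees=True).as_matrix(); return s,np.array(s['tcp_pos']),R
def go(x,y,z,jaw=None,yaw_first=True):
    """needed shift in tool axes (units of 20 mm) and turn (units 6 deg). jaw: wanted world angle of tool y (mod 180)"""
    s,p,R=pose(); a=np.degrees(np.arctan2(R[1,1],R[0,1]))
    print("t",round(s['time_s'],2),"p",p.round(4),"jaw",round(a,2),"xax",R[:,0].round(3),"w",round(s['gripper_width'],4),"F",np.round(s['contact_force'],1),"q",np.round(s['joints'],1))
    t=0
    if jaw is not None:
        d=(jaw-a+90)%180-90; t=-d   # tool x points down: + turn about tool x lowers world angle
        R2=R@Ro.from_rotvec([np.radians(t),0,0]).as_matrix(); print("turn units",round(t/6,2),"alt",round((t-np.sign(t)*180)/6,2),"-> jaw",round(np.degrees(np.arctan2(R2[1,1],R2[0,1])),1))
        R=R2
    d=R.T@(np.array([x,y,z])-p)/.02
    print("shift units after turn, tool xyz",d.round(2))
    h=R.T@(np.array([x,y,p[2]])-p)/.02; print("  horizontal only",h.round(2), "rows>=",np.ceil(np.abs(d).max()))
E
python3 - <<'E'
from h import *
go(.456,-.0905,.11,42.7);go(.456,-.0905,.11,-47.3)
b=onz("top",[(350,139)],0.03);print("beaker",b)
E
```

```text
t 0.15 p [ 0.2963 -0.6061  0.2448] jaw 116.05 xax [-0.001  0.001 -1.   ] w 0.0879 F [ 0.7 -0.8  0. ] q [-47.4  20.6   0.6  -0.  -70.1 -16.5]
turn units 12.23 alt -17.77 -> jaw 42.7
shift units after turn, tool xyz [  6.76  23.35 -13.52]
  horizontal only [ 2.000e-02  2.335e+01 -1.353e+01] rows>= 24.0
t 0.15 p [ 0.2963 -0.6061  0.2448] jaw 116.05 xax [-0.001  0.001 -1.   ] w 0.0879 F [ 0.7 -0.8  0. ] q [-47.4  20.6   0.6  -0.  -70.1 -16.5]
turn units -2.77 alt 27.23 -> jaw 132.7
shift units after turn, tool xyz [ 6.76 13.52 23.35]
  horizontal only [2.000e-02 1.353e+01 2.335e+01] rows>= 24.0
beaker [[ 0.61086813 -0.32817954]]
```

Emit:
step_arm:
  steps:
    - [[0,0,0],-0.92]
    - [[0,0,0],-0.92]
    - [[0,0,0],-0.93]
    - [[0,0.52,0.9],0]
    - [[0,0.52,0.9],0]
    - [[0,0.52,0.9],0]
    - [[0,0.52,0.9],0]
    - [[0,0.52,0.9],0]
    - [[0,0.52,0.9],0]
    - [[0,0.52,0.9],0]
    - [[0,0.52,0.9],0]
    - [[0,0.52,0.9],0]
    - [[0,0.52,0.9],0]
    - [[0,0.52,0.9],0]
    - [[0,0.52,0.9],0]
    - [[0,0.52,0.9],0]
    - [[0,0.52,0.9],0]
    - [[0,0.52,0.9],0]
    - [[0,0.52,0.9],0]
    - [[0,0.52,0.9],0]
  fingers: 0
  grip_force: 15

```text
time_s: 1.82
tcp_pos: [0.4016, -0.2679, 0.2455]
eef_rot: [87.0, 90.0, 129.6]
contact_force: [0.9, 0.0, 0.4]
gripper_width: 0.0875
```

Run:
```python
from h import *
go(.456,-.0905,.11,132.7)
```

```text
t 1.82 p [ 0.4016 -0.2679  0.2455] jaw 132.67 xax [-0.  0. -1.] w 0.0875 F [0.9 0.  0.4] q [-10.3   2.2 -22.8  -0.  -65.1 -37. ]
turn units -0.0 alt 30.0 -> jaw 132.7
shift units after turn, tool xyz [6.77 4.67 8.01]
  horizontal only [0.   4.67 8.02] rows>= 9.0
```

Emit:
step_arm:
  steps:
    - [[0,0.52,0.89],0]
    - [[0,0.52,0.89],0]
    - [[0,0.52,0.89],0]
    - [[0,0.52,0.89],0]
    - [[0,0.52,0.89],0]
    - [[0,0.52,0.89],0]
    - [[0,0.52,0.89],0]
    - [[0,0.52,0.89],0]
    - [[0,0.52,0.89],0]
    - [[1,0,0],0]
    - [[1,0,0],0]
    - [[1,0,0],0]
    - [[1,0,0],0]
    - [[1,0,0],0]
    - [[0.8,0,0],0]
    - [[0,0,0],0]

```text
time_s: 3.15
tcp_pos: [0.4537, -0.0918, 0.1266]
eef_rot: [141.8, 89.7, -175.6]
contact_force: [-0.6, 0.6, 0.2]
gripper_width: 0.0878
```

Run:
```python
from h import *
go(.456,-.0905,.032,132.7)
w=capture("wrist"); cv2.imwrite("pics/w1.png",w)
```

```text
t 3.15 p [ 0.4537 -0.0918  0.1266] jaw 132.64 xax [-0.006 -0.    -1.   ] w 0.0878 F [-0.6  0.6  0.2] q [ 13.    7.5 -34.4  -0.1 -48.4 -60.3]
turn units -0.01 alt 29.99 -> jaw 132.7
shift units after turn, tool xyz [ 4.73 -0.05  0.15]
  horizontal only [-0.   -0.03  0.13] rows>= 5.0
```

View pics/w1.png

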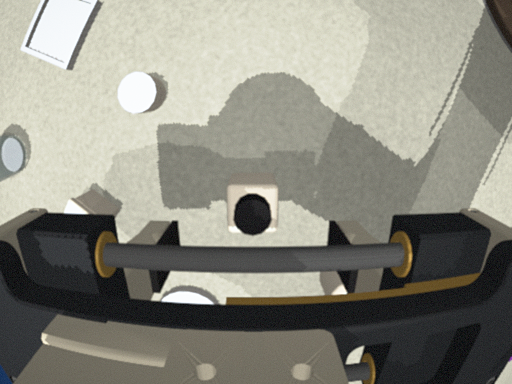

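Emit:
step_arm:
  steps:
    - [[0.95,0,0.03],0]
    - [[0.95,0,0.03],0]
    - [[0.95,0,0.03],0]
    - [[0.95,0,0.03],0]
    - [[0.9,0,0.03],0]
    - [[0,0,0],0]

```text
time_s: 3.7
tcp_pos: [0.4572, -0.0897, 0.034]
eef_rot: [146.5, 89.8, -170.8]
contact_force: [-0.2, -0.7, 0.5]
gripper_width: 0.0876
```

Emit:
step_arm:
  steps:
    - [[0,0,0],0]
    - [[0,0,0],0]
    - [[0,0,0],0]
    - [[0,0,0],0]
    - [[0,0,0],0]
    - [[0,0,0],0]
    - [[0,0,0],0]
    - [[0,0,0],0]
  fingers: 1
  grip_force: 15

```text
time_s: 4.37
tcp_pos: [0.4582, -0.0895, 0.0357]
eef_rot: [-25.9, 90.0, 16.8]
contact_force: [-0.7, 0.9, 1.4]
gripper_width: 0.0399
```

Run:
```python
from h import *
go(.4598,-.356,.13,15.5);go(.4598,-.356,.13,105.5)
```

```text
t 4.37 p [ 0.4582 -0.0895  0.0357] jaw 132.68 xax [ 0.  0. -1.] w 0.0399 F [-0.7  0.9  1.4] q [ 13.2  15.8 -39.8  -0.  -34.3 -60.5]
turn units -10.47 alt 19.53 -> jaw -164.5
shift units after turn, tool xyz [ -4.71   3.48 -12.86]
  horizontal only [ -0.     3.48 -12.86] rows>= 13.0
t 4.37 p [ 0.4582 -0.0895  0.0357] jaw 132.68 xax [ 0.  0. -1.] w 0.0399 F [-0.7  0.9  1.4] q [ 13.2  15.8 -39.8  -0.  -34.3 -60.5]
turn units 4.53 alt -25.47 -> jaw 105.5
shift units after turn, tool xyz [ -4.71 -12.86  -3.48]
  horizontal only [ -0.   -12.86  -3.48] rows>= 13.0
```

Emit:
step_arm:
  steps:
    - [[-1,0,0],0]
    - [[-1,0,0],0.91]
    - [[-1,0,0],0.91]
    - [[-1,0,0],0.91]
    - [[-0.7,0,0],0.9]
    - [[0,0,0],0.9]
    - [[0,-0.99,-0.27],0]
    - [[0,-0.99,-0.27],0]
    - [[0,-0.99,-0.27],0]
    - [[0,-0.99,-0.27],0]
    - [[0,-0.99,-0.27],0]
    - [[0,-0.99,-0.27],0]
    - [[0,-0.99,-0.27],0]
    - [[0,-0.99,-0.27],0]
    - [[0,-0.99,-0.27],0]
    - [[0,-0.99,-0.27],0]
    - [[0,-0.99,-0.27],0]
    - [[0,-0.99,-0.27],0]
    - [[0,-0.98,-0.24],0]
    - [[0,0,0],0]

```text
time_s: 6.03
tcp_pos: [0.4596, -0.3586, 0.129]
eef_rot: [-176.1, 90.0, -160.7]
contact_force: [1.5, -0.4, -0.8]
gripper_width: 0.0396
```

Run:
```python
from h import *
go(.4598,-.356,.038,105.5)
cv2.imwrite("pics/t2.png",capture("top"))
cv2.imwrite("pics/w2.png",capture("wrist"))
```

```text
t 6.03 p [ 0.4596 -0.3586  0.129 ] jaw 105.4 xax [-0.001 -0.    -1.   ] w 0.0396 F [ 1.5 -0.4 -0.8] q [-18.7  17.8 -19.9   0.  -52.3 -55.9]
turn units -0.02 alt 29.98 -> jaw 105.5
shift units after turn, tool xyz [4.55 0.12 0.05]
  horizontal only [-0.    0.12  0.04] rows>= 5.0
```

View pics/w2.png

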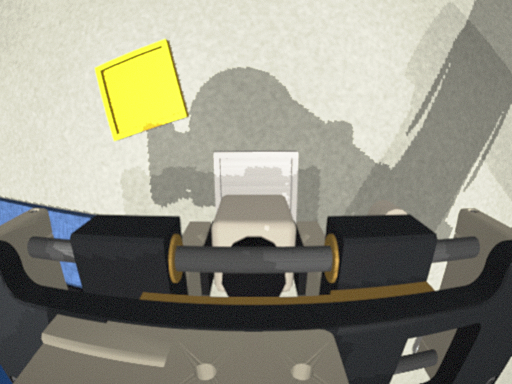

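Emit:
step_arm:
  steps:
    - [[0.9,0.02,0],0]
    - [[0.9,0.02,0],0]
    - [[0.9,0.02,0],0]
    - [[0.9,0.02,0],0]
    - [[0.6,0.02,0],0]
    - [[0.2,0,0],0]
    - [[0,0,0],0]
    - [[0,0,0],0]

```text
time_s: 6.8
tcp_pos: [0.4594, -0.3534, 0.0418]
eef_rot: [150.6, 90.0, 166.1]
contact_force: [0.5, 0.7, -1.3]
gripper_width: 0.0398
```

Run:
```python
from h import *
go(.4598,-.356,.038,105.5)
```

```text
t 6.8 p [ 0.4594 -0.3534  0.0418] jaw 105.55 xax [-0.  0. -1.] w 0.0398 F [ 0.5  0.7 -1.3] q [-18.2  23.7 -25.1   0.  -41.2 -56.2]
turn units 0.01 alt -29.99 -> jaw 105.5
shift units after turn, tool xyz [ 0.19 -0.13 -0.02]
  horizontal only [-0.   -0.13 -0.02] rows>= 1.0
```

Emit:
step_arm:
  steps:
    - [[0.05,-0.04,0],0]
    - [[0.05,-0.04,0],0]
    - [[0,0,0],0]
    - [[0,0,0],0]

```text
time_s: 7.13
tcp_pos: [0.4601, -0.3557, 0.04]
eef_rot: [-32.9, 89.9, -17.4]
contact_force: [0.5, 1.6, 3.0]
gripper_width: 0.0398
```

Emit:
step_arm:
  steps:
    - [[0.05,0,0],0]
    - [[0,0,0],0]
    - [[0,0,0],0]

```text
time_s: 7.38
tcp_pos: [0.4602, -0.3557, 0.0399]
eef_rot: [-39.4, 89.9, -23.9]
contact_force: [-1.7, 5.1, 11.8]
gripper_width: 0.0398
```

Emit:
step_arm:
  steps:
    - [[-0.04,0,0],0]
    - [[0,0,0],0]
    - [[0,0,0],0]
    - [[0,0,0],0]
    - [[0,0,0],0]
    - [[-0.6,0,0],0]
    - [[-1,0,0],0]
    - [[-1,0,0],0]
    - [[-1,0,0],0]
    - [[-1,0,0],0]
    - [[-0.5,0,0],0]
  fingers: 0

```text
time_s: 8.3
tcp_pos: [0.4606, -0.3561, 0.1437]
eef_rot: [-44.0, 89.8, -28.5]
contact_force: [0.4, -0.1, -0.3]
gripper_width: 0.0878
```

Run:
```python
from h import *
I=capture("top");cv2.imwrite("pics/t3.png",I)
S=capture("scene");cv2.imwrite("pics/s3.png",S)
cv2.imwrite("pics/t3c.png",np.hstack([cv2.resize(I[160:240,320:420],None,fx=4,fy=4),cv2.resize(S[140:220,130:230],None,fx=4,fy=4)]))
go(.6025,-.1915,.12,97)
```

```text
t 8.4 p [ 0.4607 -0.3561  0.1431] jaw 105.5 xax [ 0.003 -0.001 -1.   ] w 0.0875 F [ 0.3  0.3 -0.2] q [-18.5  16.8 -19.3   0.  -53.8 -56. ]
turn units 1.42 alt -28.58 -> jaw 97.0
shift units after turn, tool xyz [1.17 7.31 8.04]
  horizontal only [0.01 7.3  8.04] rows>= 9.0
```

View pics/t3c.png

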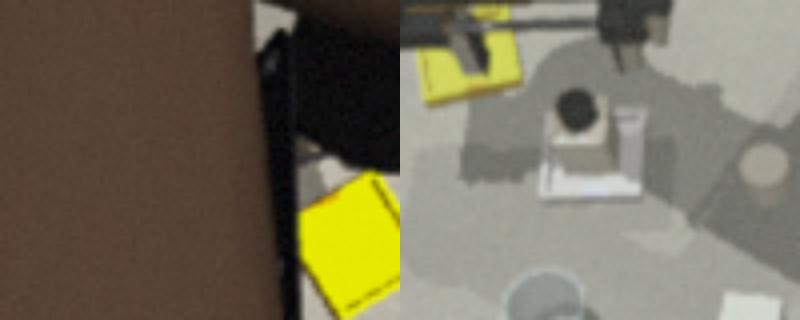

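Emit:
step_arm:
  steps:
    - [[0,0,0],0.71]
    - [[0,0,0],0.71]
    - [[0,0.81,0.89],0]
    - [[0,0.81,0.89],0]
    - [[0,0.81,0.89],0]
    - [[0,0.81,0.89],0]
    - [[0,0.81,0.9],0]
    - [[0,0.81,0.9],0]
    - [[0,0.81,0.9],0]
    - [[0,0.81,0.89],0]
    - [[0,0.82,0.89],0]
    - [[1,0,0],0]
    - [[1,0,0],0]
    - [[0.6,0,0],0]
    - [[0,0,0],0]

```text
time_s: 9.65
tcp_pos: [0.599, -0.1908, 0.085]
eef_rot: [166.1, 89.6, 173.0]
contact_force: [-1.3, 0.2, -1.0]
gripper_width: 0.0873
```

Run:
```python
from h import *
go(.6025,-.1915,.036,97)
cv2.imwrite("pics/w4.png",capture("wrist"))
```

```text
t 9.65 p [ 0.599  -0.1908  0.085 ] jaw 96.95 xax [-0.007  0.001 -1.   ] w 0.0873 F [-1.3  0.2 -1. ] q [  0.1  24.5 -16.1  -0.1 -49.8 -83.1]
turn units -0.01 alt 29.99 -> jaw 97.0
shift units after turn, tool xyz [ 2.45 -0.06  0.19]
  horizontal only [-0.   -0.06  0.17] rows>= 3.0
```

View pics/w4.png

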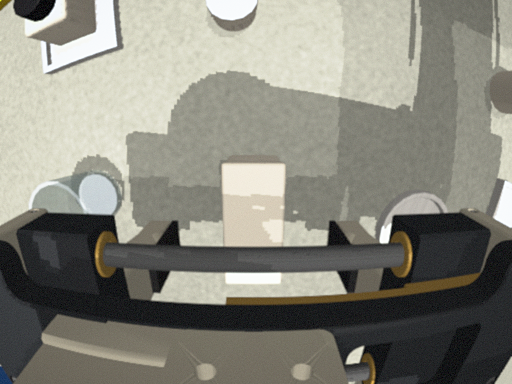

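Emit:
step_arm:
  steps:
    - [[0.8,0,0.05],0]
    - [[0.8,0,0.05],0]
    - [[0.8,0,0],0]
    - [[0,0,0],0]

```text
time_s: 10.03
tcp_pos: [0.602, -0.1911, 0.0393]
eef_rot: [166.4, 89.8, 173.3]
contact_force: [-0.0, 0.4, -0.9]
gripper_width: 0.0873
```

Emit:
step_arm:
  steps:
    - [[0,0,0],0]
    - [[0,0,0],0]
    - [[0,0,0],0]
    - [[0,0,0],0]
    - [[0,0,0],0]
    - [[0,0,0],0]
    - [[0,0,0],0]
    - [[0,0,0],0]
  fingers: 1
  grip_force: 15

```text
time_s: 10.7
tcp_pos: [0.6036, -0.1908, 0.0415]
eef_rot: [-3.8, 90.0, 3.1]
contact_force: [-0.2, 0.1, 0.1]
gripper_width: 0.0398
```

Run:
```python
from h import *
go(.609,.0797,.12,83.7)
```

```text
t 10.7 p [ 0.6036 -0.1908  0.0415] jaw 96.98 xax [ 0.  0. -1.] w 0.0398 F [-0.2  0.1  0.1] q [  0.1  27.6 -18.   -0.  -44.4 -83.1]
turn units 2.21 alt -27.79 -> jaw 83.7
shift units after turn, tool xyz [-3.92 13.48 -1.21]
  horizontal only [ 0.   13.48 -1.21] rows>= 14.0
```

Emit:
step_arm:
  steps:
    - [[-1,0,0],0]
    - [[-1,0,0],0.74]
    - [[-1,0,0],0.74]
    - [[-1,0,0],0.73]
    - [[0,0.96,-0.09],0]
    - [[0,0.96,-0.09],0]
    - [[0,0.96,-0.09],0]
    - [[0,0.96,-0.09],0]
    - [[0,0.96,-0.09],0]
    - [[0,0.96,-0.09],0]
    - [[0,0.97,-0.09],0]
    - [[0,0.97,-0.09],0]
    - [[0,0.97,-0.08],0]
    - [[0,0.97,-0.08],0]
    - [[0,0.96,-0.08],0]
    - [[0,0.96,-0.08],0]
    - [[0,0.96,-0.08],0]
    - [[0,0.96,-0.08],0]
    - [[0,0,0],0]
    - [[0,0,0],0]

```text
time_s: 12.37
tcp_pos: [0.6089, 0.0806, 0.1211]
eef_rot: [-162.0, 90.0, -168.1]
contact_force: [-0.5, -0.1, -1.7]
gripper_width: 0.04
```

Run:
```python
from h import *
go(.609,.0797,.0455,83.7)
cv2.imwrite("pics/w5.png",capture("wrist"))
```

```text
t 12.37 p [0.6089 0.0806 0.1211] jaw 83.81 xax [-0.001 -0.    -1.   ] w 0.04 F [-0.5 -0.1 -1.7] q [  25.7   20.9  -16.3   -0.   -52.8 -121.9]
turn units 0.02 alt -29.98 -> jaw 83.7
shift units after turn, tool xyz [ 3.78 -0.05  0.01]
  horizontal only [ 0.   -0.05  0.01] rows>= 4.0
```

View pics/w5.png

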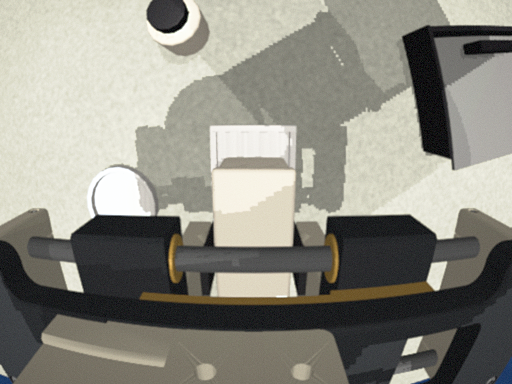

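Emit:
step_arm:
  steps:
    - [[0.95,0,0],0]
    - [[0.95,-0.02,0],0]
    - [[0.95,-0.02,0],0]
    - [[0.7,0,0],0]
    - [[0.1,0,0],0]
    - [[0,0,0],0]
    - [[0,0,0],0]
    - [[0,0,0],0]

```text
time_s: 13.08
tcp_pos: [0.6096, 0.0787, 0.0493]
eef_rot: [24.9, 89.9, 18.6]
contact_force: [-0.7, -0.6, -1.5]
gripper_width: 0.0399
```

Emit:
step_arm:
  steps:
    - [[0.05,0,0],0]
    - [[0,0,0],0]
    - [[0,0,0],0]

```text
time_s: 13.33
tcp_pos: [0.6093, 0.079, 0.0478]
eef_rot: [31.3, 90.0, 25.0]
contact_force: [-0.0, -0.4, -0.6]
gripper_width: 0.0399
```

Emit:
step_arm:
  steps:
    - [[0.05,0,0],0]
    - [[0,0,0],0]
    - [[0,0,0],0]

```text
time_s: 13.58
tcp_pos: [0.609, 0.0789, 0.0463]
eef_rot: [-159.9, 90.0, -166.2]
contact_force: [0.6, -0.8, -1.3]
gripper_width: 0.0402
```

Emit:
step_arm:
  steps:
    - [[0.04,0,0],0]
    - [[0,0,0],0]
    - [[0,0,0],0]

```text
time_s: 13.83
tcp_pos: [0.6092, 0.0789, 0.0461]
eef_rot: [-5.8, 90.0, -12.0]
contact_force: [-2.5, 0.7, 5.4]
gripper_width: 0.0401
```

Emit:
step_arm:
  steps:
    - [[0.04,0,0],0]
    - [[0,0,0],0]
    - [[0,0,0],0]

```text
time_s: 14.08
tcp_pos: [0.6092, 0.079, 0.0461]
eef_rot: [1.4, 90.0, -4.9]
contact_force: [-5.2, 0.3, 12.2]
gripper_width: 0.04
```

Emit:
step_arm:
  steps:
    - [[-0.05,0,0],0]
    - [[0,0,0],0]
    - [[0,0,0],0]
    - [[0,0,0],0]
    - [[0,0,0],0]
    - [[-0.6,0,0],0]
    - [[-1,0,0],0]
    - [[-1,0,0],0]
    - [[-1,0,0],0]
    - [[-1,0,0],0]
    - [[0,0,0],0]
  fingers: 0

```text
time_s: 15.0
tcp_pos: [0.6115, 0.0795, 0.1431]
eef_rot: [21.2, 89.6, 15.0]
contact_force: [1.0, 0.2, 0.9]
gripper_width: 0.0877
```

Run:
```python
from h import *
go(.461,.036,.12,83.7)
S=capture("scene");cv2.imwrite("pics/s6.png",cv2.resize(S[160:300,200:360],None,fx=4,fy=4))
```

```text
t 15.0 p [0.6115 0.0795 0.1431] jaw 83.77 xax [ 0.007  0.002 -1.   ] w 0.0877 F [1.  0.2 0.9] q [ 2.560e+01  1.960e+01 -1.500e+01  1.000e-01 -5.490e+01 -1.219e+02]
turn units 0.01 alt -29.99 -> jaw 83.7
shift units after turn, tool xyz [ 1.1  -2.99 -7.25]
  horizontal only [-0.06 -2.99 -7.24] rows>= 8.0
```

View pics/s6.png

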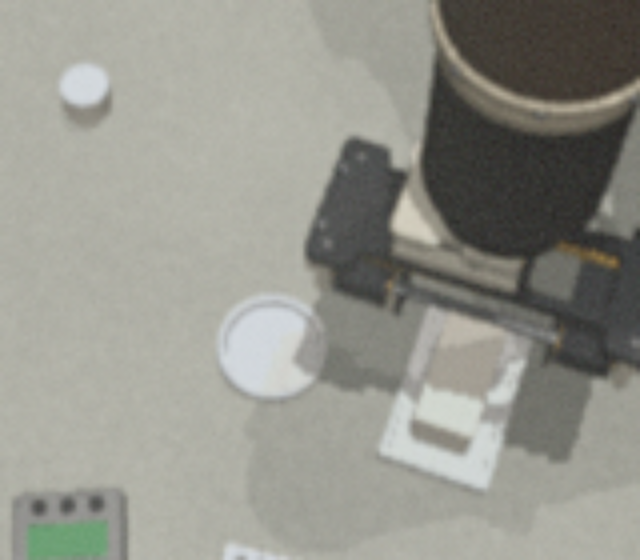

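Emit:
step_arm:
  steps:
    - [[0,-0.37,-0.9],0]
    - [[0,-0.37,-0.9],0]
    - [[0,-0.37,-0.9],0]
    - [[0,-0.37,-0.9],0]
    - [[0,-0.37,-0.9],0]
    - [[0,-0.37,-0.9],0]
    - [[0,-0.37,-0.9],0]
    - [[0,-0.37,-0.9],0]
    - [[0,0,0],0]
    - [[1,0,0],0]
    - [[0.6,0,0],0]
    - [[0,0,0],0]
    - [[0,0,0],0]

```text
time_s: 16.13
tcp_pos: [0.4593, 0.0356, 0.1055]
eef_rot: [-141.3, 89.9, -147.5]
contact_force: [0.0, -0.6, -0.6]
gripper_width: 0.0876
```

Run:
```python
from h import *
go(.461,.036,.034,83.7)
cv2.imwrite("pics/w7.png",capture("wrist"))
```

```text
t 16.13 p [0.4593 0.0356 0.1055] jaw 83.72 xax [-0.002 -0.001 -1.   ] w 0.0876 F [ 0.  -0.6 -0.6] q [  29.     8.8  -36.3    0.   -44.9 -125.3]
turn units 0.0 alt -30.0 -> jaw 83.7
shift units after turn, tool xyz [3.57 0.03 0.09]
  horizontal only [-0.    0.03  0.08] rows>= 4.0
```

View pics/w7.png

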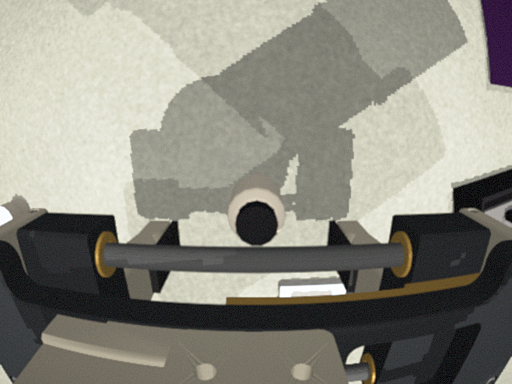

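Bottle centred between the jaws (cap at about (256,222)). Descend and grip.

Emit:
step_arm:
  steps:
    - [[0.9,0,0.02],0]
    - [[0.9,0,0.02],0]
    - [[0.9,0,0.02],0]
    - [[0.87,0,0.02],0]
    - [[0,0,0],0]
    - [[0,0,0],0]
    - [[0,0,0],0]

```text
time_s: 16.77
tcp_pos: [0.4619, 0.036, 0.0354]
eef_rot: [22.5, 89.9, 16.3]
contact_force: [0.0, 0.5, 0.7]
gripper_width: 0.0878
```

Emit:
step_arm:
  steps:
    - [[0,0,0],0]
    - [[0,0,0],0]
    - [[0,0,0],0]
    - [[0,0,0],0]
    - [[0,0,0],0]
    - [[0,0,0],0]
    - [[0,0,0],0]
    - [[0,0,0],0]
  fingers: 1
  grip_force: 15

```text
time_s: 17.43
tcp_pos: [0.4612, 0.0357, 0.0344]
eef_rot: [30.5, 90.0, 24.2]
contact_force: [-1.4, -0.4, 1.8]
gripper_width: 0.0419
```

Run:
```python
from h import *
go(.607,-.0473,.12,83.7)
```

```text
t 17.43 p [0.4612 0.0357 0.0344] jaw 83.72 xax [ 0.  0. -1.] w 0.0419 F [-1.4 -0.4  1.8] q [  28.9   15.6  -40.4    0.   -33.9 -125.2]
turn units 0.0 alt -30.0 -> jaw 83.7
shift units after turn, tool xyz [-4.28 -3.33  7.7 ]
  horizontal only [ 0.   -3.33  7.7 ] rows>= 8.0
```

Emit:
step_arm:
  steps:
    - [[-1,0,0],0]
    - [[-1,0,0],0]
    - [[-1,0,0],0]
    - [[-1,0,0],0]
    - [[0,-0.42,0.96],0]
    - [[0,-0.42,0.96],0]
    - [[0,-0.42,0.96],0]
    - [[0,-0.42,0.96],0]
    - [[0,-0.41,0.96],0]
    - [[0,-0.41,0.96],0]
    - [[0,-0.41,0.97],0]
    - [[0,-0.41,0.97],0]
    - [[0,0,0],0]
    - [[0,0,0],0]
    - [[0,0,0],0]

```text
time_s: 18.68
tcp_pos: [0.606, -0.0473, 0.1136]
eef_rot: [-171.8, 89.9, -178.1]
contact_force: [0.4, 0.4, -1.1]
gripper_width: 0.042
```

Run:
```python
from h import *
go(.607,-.0473,.0388,83.7)
cv2.imwrite("pics/w8.png",capture("wrist"))
```

```text
t 18.68 p [ 0.606  -0.0473  0.1136] jaw 83.68 xax [-0.002 -0.    -1.   ] w 0.042 F [ 0.4  0.4 -1.1] q [  13.9   20.9  -17.6   -0.   -51.7 -110.2]
turn units -0.0 alt 30.0 -> jaw 83.7
shift units after turn, tool xyz [3.74 0.   0.06]
  horizontal only [-0.    0.    0.05] rows>= 4.0
```

View pics/w8.png

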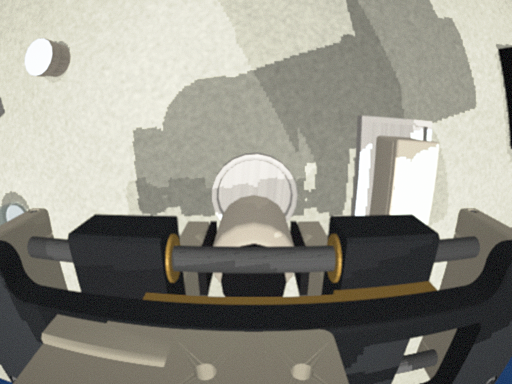

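Emit:
step_arm:
  steps:
    - [[0.9,0,0.02],0]
    - [[0.9,0,0.02],0]
    - [[0.9,0,0],0]
    - [[0.7,0,0],0]
    - [[0.14,0,0],0]
    - [[0,0,0],0]
    - [[0,0,0],0]
    - [[0,0,0],0]

```text
time_s: 19.4
tcp_pos: [0.6083, -0.047, 0.0448]
eef_rot: [13.2, 89.9, 7.0]
contact_force: [-0.1, 0.3, -1.3]
gripper_width: 0.0416
```

Emit:
step_arm:
  steps:
    - [[0.05,0,0],0]
    - [[0,0,0],0]
    - [[0,0,0],0]

```text
time_s: 19.65
tcp_pos: [0.6079, -0.0472, 0.0431]
eef_rot: [19.3, 89.9, 13.0]
contact_force: [0.2, -0.8, -0.5]
gripper_width: 0.0416
```

Emit:
step_arm:
  steps:
    - [[0.05,0,0],0]
    - [[0,0,0],0]
    - [[0,0,0],0]

```text
time_s: 19.9
tcp_pos: [0.6076, -0.0473, 0.0415]
eef_rot: [-170.2, 90.0, -176.5]
contact_force: [0.0, -0.6, -1.1]
gripper_width: 0.0418
```

Emit:
step_arm:
  steps:
    - [[0.06,0,0],0]
    - [[0.04,0,0],0]
    - [[0,0,0],0]
    - [[0,0,0],0]

```text
time_s: 20.23
tcp_pos: [0.6076, -0.0473, 0.0394]
eef_rot: [-163.6, 90.0, -169.9]
contact_force: [0.3, -0.3, -0.9]
gripper_width: 0.0418
```

Emit:
step_arm:
  steps:
    - [[0.04,0,0],0]
    - [[0,0,0],0]
    - [[0,0,0],0]

```text
time_s: 20.48
tcp_pos: [0.6076, -0.0473, 0.0387]
eef_rot: [-158.8, 90.0, -165.1]
contact_force: [0.2, 0.4, -0.5]
gripper_width: 0.0416
```

Emit:
step_arm:
  steps:
    - [[0.04,0,0],0]
    - [[0,0,0],0]
    - [[0,0,0],0]

```text
time_s: 20.73
tcp_pos: [0.6078, -0.0473, 0.0384]
eef_rot: [0.4, 90.0, -5.8]
contact_force: [-1.6, 0.0, 4.9]
gripper_width: 0.0418
```

Emit:
step_arm:
  steps:
    - [[0,0,0],0]
    - [[0,0,0],0]
    - [[0,0,0],0]
    - [[0,0,0],0]
    - [[-0.6,0,0],0]
    - [[-1,0,0],0]
    - [[-1,0,0],0]
    - [[-1,0,0],0]
    - [[-1,0,0],0]
    - [[-1,0,0],0]
    - [[0,0,0],0]
    - [[0,0,0],0]
    - [[0,0,0],0]
  fingers: 0

```text
time_s: 21.82
tcp_pos: [0.6074, -0.0473, 0.1502]
eef_rot: [59.5, 90.0, 53.2]
contact_force: [0.2, 0.2, 0.6]
gripper_width: 0.0874
```

Run:
```python
from h import *
go(.489,.300,.15,187.5)
T=capture("top")
S=capture("scene");cv2.imwrite("pics/s9.png",np.hstack([cv2.resize(S[160:300,150:350],None,fx=2,fy=2),cv2.resize(T[110:250,170:370],None,fx=2,fy=2)]))
```

```text
t 21.82 p [ 0.6074 -0.0473  0.1502] jaw 83.71 xax [ 0.  0. -1.] w 0.0874 F [0.2 0.2 0.6] q [  13.9   18.8  -15.2   -0.   -56.  -110.2]
turn units 12.7 alt -17.3 -> jaw 7.5
shift units after turn, tool xyz [  0.02  -3.6  -17.99]
  horizontal only [  0.    -3.6  -17.99] rows>= 18.0
```

View pics/s9.png

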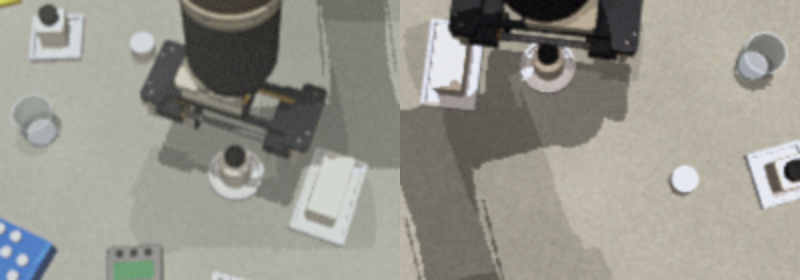

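Emit:
step_arm:
  steps:
    - [[0,0,0],-0.96]
    - [[0,0,0],-0.96]
    - [[0,0,0],-0.96]
    - [[0,0,0],-0.96]
    - [[0,0,0],-0.96]
    - [[0,0,0],-0.96]
    - [[0,0,0],-0.96]
    - [[0,0,0],-0.96]
    - [[0,0,0],-0.96]
    - [[0,0,0],-0.96]
    - [[0,0,0],-0.96]
    - [[0,0,0],-0.96]
    - [[0,0,0],-0.96]
    - [[0,0,0],-0.96]
    - [[0,0,0],-0.96]
    - [[0,0,0],-0.96]
    - [[0,0,0],-0.97]
    - [[0,0,0],-0.97]
    - [[0,0,0],0]

```text
time_s: 23.5
tcp_pos: [0.6073, -0.0473, 0.149]
eef_rot: [94.4, 89.9, -167.8]
contact_force: [1.1, -0.4, 1.1]
gripper_width: 0.0876
```

Run:
```python
from h import *
go(.489,.300,.15,187.5)
```

```text
t 23.5 p [ 0.6073 -0.0473  0.149 ] jaw -172.22 xax [-0.002 -0.    -1.   ] w 0.0876 F [ 1.1 -0.4  1.1] q [ 13.9  18.9 -15.2  -0.  -56.   -6.1]
turn units 0.05 alt -29.95 -> jaw -172.5
shift units after turn, tool xyz [-0.05  3.6  17.99]
  horizontal only [ 0.    3.6  17.99] rows>= 18.0
```

Emit:
step_arm:
  steps:
    - [[0,0.2,1],0.05]
    - [[0,0.2,1],0]
    - [[0,0.2,1],0]
    - [[0,0.2,1],0]
    - [[0,0.2,1],0]
    - [[0,0.2,1],0]
    - [[0,0.2,1],0]
    - [[0,0.2,1],0]
    - [[0,0.2,1],0]
    - [[0,0.2,1],0]
    - [[0,0.2,1],0]
    - [[0,0.2,1],0]
    - [[0,0.2,1],0]
    - [[0,0.2,1],0]
    - [[0,0.2,1],0]
    - [[0,0.2,1],0]
    - [[0,0.2,1],0]
    - [[0,0.2,1],0]
    - [[0,0,0],0]
    - [[0,0,0],0]

```text
time_s: 25.17
tcp_pos: [0.4904, 0.3014, 0.1493]
eef_rot: [131.8, 89.9, -131.0]
contact_force: [0.3, -0.8, 0.8]
gripper_width: 0.0877
```

Run:
```python
from h import *
go(.489,.300,.072,187.5)
cv2.imwrite("pics/w10.png",capture("wrist"))
S=capture("scene");cv2.imwrite("pics/s10.png",cv2.resize(S[160:300,340:470],None,fx=4,fy=4))
```

```text
t 25.17 p [0.4904 0.3014 0.1493] jaw -172.85 xax [-0.001 -0.001 -1.   ] w 0.0877 F [ 0.3 -0.8  0.8] q [ 51.   16.  -19.5  -0.  -54.6 -43.9]
turn units -0.06 alt 29.94 -> jaw -172.5
shift units after turn, tool xyz [ 3.87  0.07 -0.06]
  horizontal only [ 0.    0.08 -0.06] rows>= 4.0
```

View pics/w10.png

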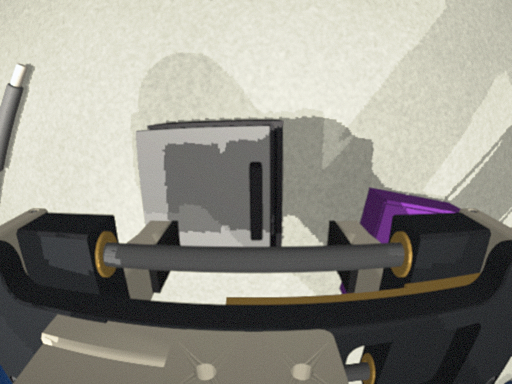

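View pics/s10.png

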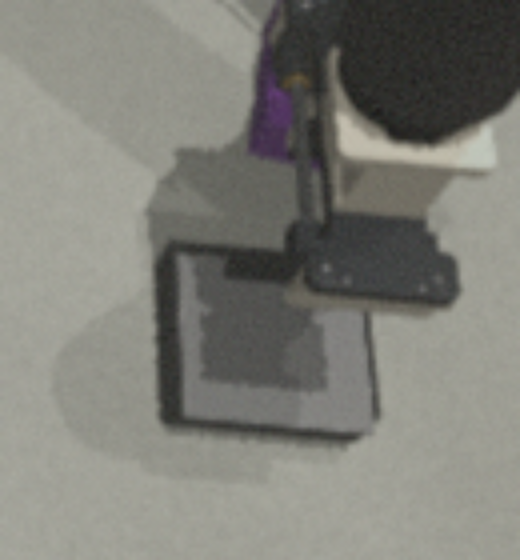

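Run:
```python
from h import *
print("purple far edge",onz("top",[(58,231.5),(108,232),(114,233)],.047).round(3).tolist(),onz("top",[(58,231.5),(108,232)],.073).round(3).tolist())
m=camera_model("wrist");R=cv2.Rodrigues(m['rvec'])[0]
def wray(uv,z):
    K=m['intrinsics'];d=(np.array(uv)-K[:2,2])/K[0,0];th=np.linalg.norm(d);v=np.r_[d/th*np.sin(th),np.cos(th)]
    w=R.T@v;C=-R.T@m['tvec'];return (C+w*(z-C[2])/w[2])[:2]
ends=[wray(u,.073) for u in[(256,163),(256,240),(250,200),(262,200)]]
print(np.round(ends,4).tolist(),np.mean(ends[:2],0))
print("plate edges",[wray(u,.047).round(4).tolist() for u in[(272,185),(137,190)]])
print("rim near",wray((281,185),.042))
```

```text
purple far edge [[0.371, 0.412], [0.369, 0.289], [0.367, 0.274]] [[0.371, 0.398], [0.369, 0.279]]
[[0.4917, 0.2676], [0.4838, 0.3289], [0.4926, 0.2964], [0.4835, 0.2952]] [0.48774548 0.29821244]
plate edges [[0.4751, 0.2889], [0.5926, 0.308]]
rim near [0.46694455 0.28917208]
```

Emit:
step_arm:
  steps:
    - [[0.97,0.1,-0.06],-0.06]
    - [[0.97,0,-0.06],0]
    - [[0.97,0,0],0]
    - [[0.8,0,0],0]
    - [[0,0,0],0]
    - [[0,0,0],0]
    - [[0,0,0],0]
  fingers: 0.6

```text
time_s: 25.85
tcp_pos: [0.4899, 0.2981, 0.0766]
eef_rot: [-70.3, 90.0, 27.2]
contact_force: [0.3, -0.9, 0.4]
gripper_width: 0.0469
```

Run:
```python
from h import *
go(.488,.298,.072,187.5)
S=capture("scene");cv2.imwrite("pics/s11.png",cv2.resize(S[160:300,340:470],None,fx=4,fy=4))
```

```text
t 25.85 p [0.4899 0.2981 0.0766] jaw -172.47 xax [ 0.001  0.    -1.   ] w 0.0469 F [ 0.3 -0.9  0.4] q [ 50.9  20.5 -24.3   0.  -45.2 -43.4]
turn units 0.0 alt -30.0 -> jaw -172.5
shift units after turn, tool xyz [0.23 0.1  0.01]
  horizontal only [-0.    0.09  0.01] rows>= 1.0
```

View pics/s11.png

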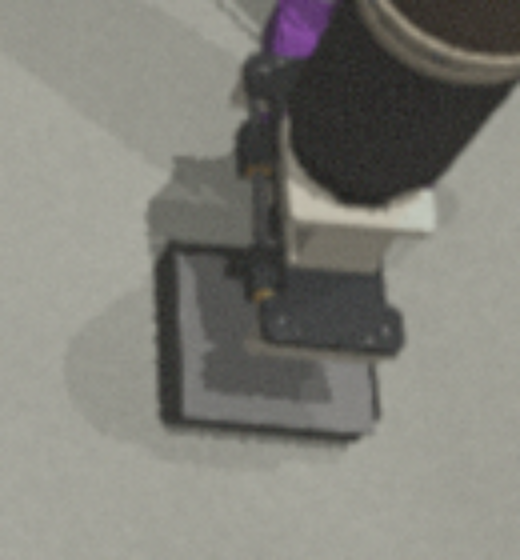

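Emit:
step_arm:
  steps:
    - [[0.15,0.05,0],0]
    - [[0,0,0],0]
    - [[0,0,0],0]
    - [[0,0,0],0]
    - [[0,0,0],0]
    - [[0,0,0],0]
    - [[0,0,0],0]
    - [[0,0,0],0]
    - [[0,0,0],0]
  fingers: 1
  grip_force: 10

```text
time_s: 26.65
tcp_pos: [0.4883, 0.2982, 0.073]
eef_rot: [-59.2, 90.0, 38.4]
contact_force: [-1.7, 0.2, 2.7]
gripper_width: 0.0098
```

Run:
```python
from h import *
s,p,R=pose(); bx=.5251+.05*np.cos(np.radians(7.5)); by=.305+.05*np.sin(np.radians(7.5)); print(bx,by)
go(bx,by,p[2],187.5); print(np.round(s['contact_force'],1))
```

```text
0.5746722430686906 0.3115263096110026
t 26.65 p [0.4883 0.2982 0.073 ] jaw -172.41 xax [ 0.  0. -1.] w 0.0098 F [-1.7  0.2  2.7] q [ 51.   20.7 -24.6   0.  -44.7 -43.4]
turn units 0.01 alt -29.99 -> jaw -172.5
shift units after turn, tool xyz [ 0.   -4.37  0.1 ]
  horizontal only [ 0.   -4.37  0.1 ] rows>= 5.0
[-1.7  0.2  2.7]
```

Emit:
step_arm:
  steps:
    - [[0,-0.2,0],0]
    - [[0,-0.4,0],0]
    - [[0,-0.4,0],0]
    - [[0,-0.4,0],0]
    - [[0,-0.4,0],0]
    - [[0,-0.4,0],0]
    - [[0,-0.4,0],0]
    - [[0,-0.4,0],0]
    - [[0,-0.4,0],0]
    - [[0,-0.4,0],0]
    - [[0,-0.3,0],0]
    - [[0,0,0],0]
    - [[0,0,0],0]

```text
time_s: 27.73
tcp_pos: [0.5713, 0.3097, 0.073]
eef_rot: [-59.2, 89.9, 38.3]
contact_force: [0.1, 2.3, 4.5]
gripper_width: 0.0099
```

Emit:
step_arm:
  steps:
    - [[0,-0.1,0],0]
    - [[0,-0.1,0],0]
    - [[0,0,0],0]
    - [[0,0,0],0]

```text
time_s: 28.07
tcp_pos: [0.572, 0.3095, 0.0727]
eef_rot: [91.2, 89.8, -171.3]
contact_force: [-10.6, 3.6, 9.1]
gripper_width: 0.01
```

Emit:
step_arm:
  steps:
    - [[0,0.08,0],0]
    - [[0,0,0],0]
    - [[0,0,0],0]
    - [[0,0,0],0]
    - [[0,0,0],0]
    - [[-0.5,0,0],0]
    - [[-1,0,0],0]
    - [[-1,0,0],0]
    - [[-1,0,0],1]
    - [[-0.5,0,0],1]
    - [[0,0,0],1]
    - [[0,0,0],1]
    - [[0,0,0],1]
    - [[0,0,0],1]
    - [[0,0,0],1]
    - [[0,0,0],1]
    - [[0,0,0],1]
    - [[0,0,0],1]
    - [[0,0,0],1]
    - [[0,0,0],1]
  fingers: 0.6

```text
time_s: 29.73
tcp_pos: [0.5721, 0.3091, 0.1536]
eef_rot: [3.3, 90.0, 28.6]
contact_force: [0.5, 0.2, -0.1]
gripper_width: 0.0349
```

Emit:
step_arm:
  steps:
    - [[0,0,0],1]
    - [[0,0,0],1]
    - [[0,0,0],1]
    - [[0,0,0],0]
  fingers: 0

```text
time_s: 30.07
tcp_pos: [0.5721, 0.3091, 0.1535]
eef_rot: [28.0, 90.0, 35.3]
contact_force: [-0.1, -1.1, -0.4]
gripper_width: 0.0562
```

Run:
```python
from h import *
go(.452,-.224,.15,97.5)
cv2.imwrite("pics/w12.png",capture("wrist"))
S=capture("scene");cv2.imwrite("pics/s12.png",cv2.resize(S[160:300,340:470],None,fx=4,fy=4))
```

```text
t 30.07 p [0.5721 0.3091 0.1535] jaw 97.3 xax [ 0.  0. -1.] w 0.0562 F [-0.1 -1.1 -0.4] q [  45.5   22.1   -9.6    0.   -58.3 -128.2]
turn units -0.03 alt 29.97 -> jaw 97.5
shift units after turn, tool xyz [  0.17 -25.64  -9.43]
  horizontal only [-1.000e-02 -2.564e+01 -9.430e+00] rows>= 26.0
```

View pics/w12.png

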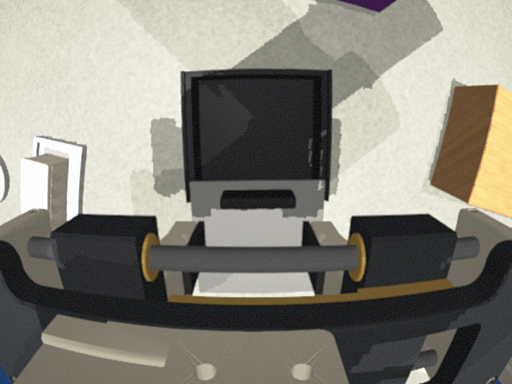

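View pics/s12.png

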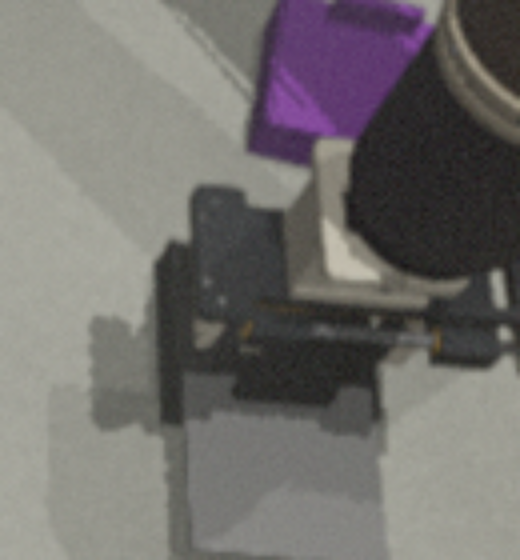

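```bash
cat >> h.py <<'E'
def wray(uv,z):
    m=camera_model("wrist");R=cv2.Rodrigues(np.array(m['rvec']))[0]
    K=m['intrinsics'];d=(np.array(uv)-K[:2,2])/K[0,0];th=np.linalg.norm(d);v=np.r_[d/th*np.sin(th),np.cos(th)]
    w=R.T@v;C=-R.T@np.array(m['tvec']);return (C+w*(z-C[2])/w[2])[:2]
E
python3 - <<'E'
from h import *
for u in[(182,72),(331,70),(184,198),(328,198)]: print(u,wray(u,.042).round(4))
for u in[(191,181),(325,180)]: print("plate near",u,wray(u,.047).round(4))
for u in[(222,192),(295,192)]: print("bar",u,wray(u,.073).round(4))
E
```

```text
(182, 72) [0.4744 0.2354]
(331, 70) [0.4552 0.3599]
(184, 198) [0.5842 0.2485]
(328, 198) [0.5667 0.3766]
plate near (191, 181) [0.5664 0.2546]
plate near (325, 180) [0.5498 0.3691]
bar (222, 192) [0.565  0.2842]
bar (295, 192) [0.5573 0.34  ]
```

Emit:
step_arm:
  steps:
    - [[0,-0.95,-0.35],0]
    - [[0,-0.95,-0.35],0]
    - [[0,-0.95,-0.35],0]
    - [[0,-0.95,-0.35],0]
    - [[0,-0.95,-0.35],0]
    - [[0,-0.95,-0.35],0]
    - [[0,-0.95,-0.35],0]
    - [[0,-0.95,-0.35],0]
    - [[0,-0.95,-0.35],0]
    - [[0,-0.95,-0.35],0]
    - [[0,-0.95,-0.35],0]
    - [[0,-0.95,-0.35],0]
    - [[0,-0.95,-0.35],0]
    - [[0,-0.95,-0.35],0]
    - [[0,-0.95,-0.35],0]
    - [[0,-0.95,-0.35],0]
    - [[0,-0.95,-0.35],0]
    - [[0,-0.95,-0.35],0]
    - [[0,-0.95,-0.35],0]
    - [[0,-0.95,-0.35],0]

```text
time_s: 31.83
tcp_pos: [0.4826, -0.0874, 0.153]
eef_rot: [1.5, 90.0, 9.2]
contact_force: [1.2, -0.5, -0.4]
gripper_width: 0.0878
```

Emit:
step_arm:
  steps:
    - [[0,-0.95,-0.35],0]
    - [[0,-0.95,-0.35],0]
    - [[0,-0.95,-0.35],0]
    - [[0,-0.95,-0.35],0]
    - [[0,-0.95,-0.35],0]
    - [[0,-0.95,-0.35],0]
    - [[0,-0.95,-0.35],0]
    - [[1,0,0],0]
    - [[1,0,0],0]
    - [[1,0,0],0]
    - [[0,0,0],0]
    - [[0,0,0],0]
    - [[0,0,0],0]

```text
time_s: 32.92
tcp_pos: [0.4527, -0.2246, 0.0938]
eef_rot: [-37.2, 89.9, -29.6]
contact_force: [1.2, 0.1, 1.3]
gripper_width: 0.0875
```

Run:
```python
from h import *
go(.452,-.224,.028,97.5)
cv2.imwrite("pics/w13.png",capture("wrist"))
```

```text
t 32.92 p [ 0.4527 -0.2246  0.0938] jaw 97.63 xax [ 0.001 -0.    -1.   ] w 0.0875 F [1.2 0.1 1.3] q [ -4.1  13.7 -31.8   0.  -44.5 -78.3]
turn units 0.02 alt -29.98 -> jaw 97.5
shift units after turn, tool xyz [ 3.29  0.04 -0.03]
  horizontal only [-0.    0.03 -0.03] rows>= 4.0
```

View pics/w13.png

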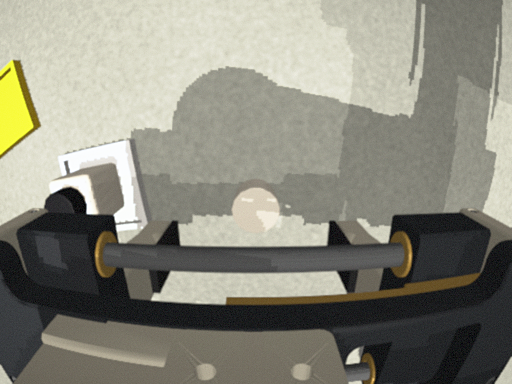

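Emit:
step_arm:
  steps:
    - [[0.85,0,0],0]
    - [[0.85,0,0],0]
    - [[0.85,0,0],0]
    - [[0.7,0,0],0]
    - [[0,0,0],0]
    - [[0,0,0],0]
    - [[0,0,0],0]

```text
time_s: 33.55
tcp_pos: [0.4532, -0.2244, 0.0291]
eef_rot: [-19.5, 89.9, -11.9]
contact_force: [0.3, -0.2, -0.5]
gripper_width: 0.0878
```

Emit:
step_arm:
  steps:
    - [[0,0,0],0]
    - [[0,0,0],0]
    - [[0,0,0],0]
    - [[0,0,0],0]
    - [[0,0,0],0]
    - [[0,0,0],0]
    - [[0,0,0],0]
    - [[0,0,0],0]
    - [[0,0,0],0]
  fingers: 1
  grip_force: 12

```text
time_s: 34.3
tcp_pos: [0.4522, -0.2243, 0.0277]
eef_rot: [163.1, 90.0, 170.7]
contact_force: [-0.2, -0.6, 0.4]
gripper_width: 0.0349
```

Run:
```python
from h import *
go(.510,.303,.15,97.5)
```

```text
t 34.3 p [ 0.4522 -0.2243  0.0277] jaw 97.58 xax [-0.  0. -1.] w 0.0349 F [-0.2 -0.6  0.4] q [ -4.   19.5 -35.4  -0.  -35.1 -78.4]
turn units 0.01 alt -29.99 -> jaw 97.5
shift units after turn, tool xyz [-6.11 25.76  6.31]
  horizontal only [ 0.   25.76  6.31] rows>= 26.0
```

Emit:
step_arm:
  steps:
    - [[-1,0,0],0]
    - [[-1,0,0],0]
    - [[-1,0,0],0]
    - [[-1,0,0],0]
    - [[-1,0,0],0]
    - [[-1,0,0],0]
    - [[0,0.99,0.24],0]
    - [[0,0.99,0.24],0]
    - [[0,0.99,0.24],0]
    - [[0,0.99,0.24],0]
    - [[0,0.99,0.24],0]
    - [[0,0.99,0.24],0]
    - [[0,0.99,0.24],0]
    - [[0,0.99,0.24],0]
    - [[0,0.99,0.24],0]
    - [[0,0.99,0.24],0]
    - [[0,0.99,0.24],0]
    - [[0,0.99,0.24],0]
    - [[0,0.99,0.24],0]
    - [[0,0.99,0.24],0]

```text
time_s: 35.97
tcp_pos: [0.4821, 0.0603, 0.1477]
eef_rot: [177.0, 90.0, -175.4]
contact_force: [-0.6, -0.5, -0.4]
gripper_width: 0.0344
```

Emit:
step_arm:
  steps:
    - [[0,0.99,0.24],0]
    - [[0,0.99,0.24],0]
    - [[0,0.99,0.24],0]
    - [[0,0.99,0.25],0]
    - [[0,0.99,0.25],0]
    - [[0,0.99,0.25],0]
    - [[0,0.99,0.25],0]
    - [[0,0.99,0.25],0]
    - [[0,0.99,0.25],0]
    - [[0,0.99,0.25],0]
    - [[0,0.99,0.25],0]
    - [[0,0.99,0.25],0]
    - [[0,0,0],0]
    - [[0,0,0],0]
    - [[0,0,0],0]

```text
time_s: 37.22
tcp_pos: [0.5095, 0.3027, 0.1473]
eef_rot: [-146.0, 89.9, -138.4]
contact_force: [-0.0, -0.5, -0.9]
gripper_width: 0.0347
```

Run:
```python
from h import *
go(.510,.303,.032,97.5)
cv2.imwrite("pics/w14.png",capture("wrist"))
```

```text
t 37.22 p [0.5095 0.3027 0.1473] jaw 97.59 xax [-0.001 -0.001 -1.   ] w 0.0347 F [-0.  -0.5 -0.9] q [  49.6   17.6  -17.5   -0.   -55.  -132. ]
turn units 0.01 alt -29.99 -> jaw 97.5
shift units after turn, tool xyz [5.77 0.02 0.03]
  horizontal only [-0.    0.01  0.03] rows>= 6.0
```

View pics/w14.png

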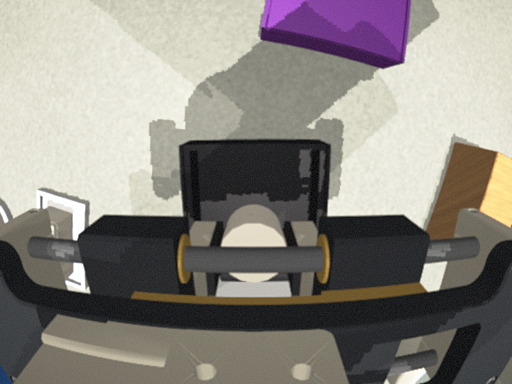

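Emit:
step_arm:
  steps:
    - [[0.9,0,0],0]
    - [[0.9,0,0],0]
    - [[0.9,0,0],0]
    - [[0.9,0,0],0]
    - [[0.9,0,0],0]
    - [[0.7,0,0],0]
    - [[0.2,0,0],0]
    - [[0,0,0],0]
    - [[0,0,0],0]
    - [[0,0,0],0]

```text
time_s: 38.1
tcp_pos: [0.5104, 0.303, 0.0409]
eef_rot: [35.3, 89.9, 42.9]
contact_force: [-0.2, 0.0, -0.2]
gripper_width: 0.0345
```

Emit:
step_arm:
  steps:
    - [[0.1,0,0],0]
    - [[0.06,0,0],0]
    - [[0,0,0],0]
    - [[0,0,0],0]

```text
time_s: 38.43
tcp_pos: [0.5099, 0.3028, 0.0368]
eef_rot: [43.2, 90.0, 50.8]
contact_force: [0.1, -1.1, -0.8]
gripper_width: 0.0343
```

Emit:
step_arm:
  steps:
    - [[0.1,0,0],0]
    - [[0.05,0,0],0]
    - [[0,0,0],0]
    - [[0,0,0],0]

```text
time_s: 38.77
tcp_pos: [0.5097, 0.3026, 0.0334]
eef_rot: [-141.4, 90.0, -133.9]
contact_force: [0.2, 0.0, -0.7]
gripper_width: 0.0343
```

Emit:
step_arm:
  steps:
    - [[0.05,0,0],0]
    - [[0,0,0],0]
    - [[0,0,0],0]

```text
time_s: 39.02
tcp_pos: [0.51, 0.3028, 0.0327]
eef_rot: [30.0, 90.0, 37.6]
contact_force: [-0.1, 0.3, 1.4]
gripper_width: 0.0346
```

Emit:
step_arm:
  steps:
    - [[0.04,0,0],0]
    - [[0,0,0],0]
    - [[0,0,0],0]

```text
time_s: 39.27
tcp_pos: [0.51, 0.3028, 0.0326]
eef_rot: [16.4, 90.0, 24.0]
contact_force: [-2.5, -1.5, 8.6]
gripper_width: 0.0346
```

Pot on the box floor; open only to ~48 mm and rise.

Emit:
step_arm:
  steps:
    - [[-0.04,0,0],0]
    - [[0,0,0],0]
    - [[0,0,0],0]
    - [[0,0,0],0]
    - [[-0.4,0,0],0]
    - [[-0.8,0,0],0]
    - [[-1,0,0],0]
    - [[-1,0,0],0]
    - [[-1,0,0],0]
    - [[-1,0,0],0]
    - [[-0.8,0,0],0]
    - [[0,0,0],0]
    - [[0,0,0],0]
  fingers: 0.46

```text
time_s: 40.35
tcp_pos: [0.5102, 0.3032, 0.154]
eef_rot: [42.8, 89.9, 50.3]
contact_force: [-0.7, 0.2, -0.9]
gripper_width: 0.0473
```

Run:
```python
from h import *
go(.572,.3095,.15,187.5)
cv2.imwrite("pics/w15.png",capture("wrist"))
```

```text
t 40.35 p [0.5102 0.3032 0.154 ] jaw 97.58 xax [ 0.002  0.002 -1.   ] w 0.0473 F [-0.7  0.2 -0.9] q [  49.6   17.1  -17.1   -0.   -55.6 -132. ]
turn units -14.99 alt 15.01 -> jaw -172.5
shift units after turn, tool xyz [ 0.21 -3.11 -0.09]
  horizontal only [ 0.01 -3.11 -0.09] rows>= 4.0
```

View pics/w15.png

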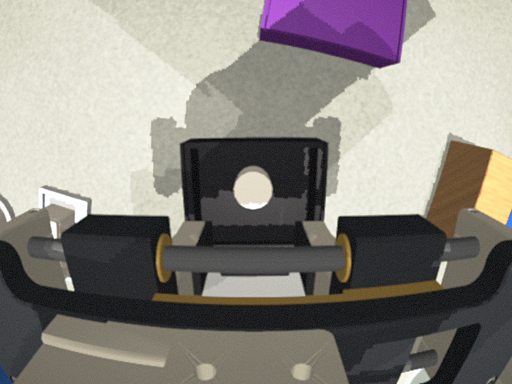

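Pot stands upright in the box (lid at about (253,188)). Turn back, go over the bar and close.

Emit:
step_arm:
  steps:
    - [[0,0,0],-1]
    - [[0,0,0],-1]
    - [[0,0,0],-1]
    - [[0,0,0],-1]
    - [[0,0,0],-1]
    - [[0,0,0],-1]
    - [[0,0,0],-1]
    - [[0,0,0],-1]
    - [[0,0,0],-1]
    - [[0,0,0],-1]
    - [[0,0,0],-1]
    - [[0,0,0],-1]
    - [[0,0,0],-1]
    - [[0,0,0],-1]
    - [[0,0,0],-1]
    - [[0,-0.78,-0.02],0]
    - [[0,-0.78,-0.02],0]
    - [[0,-0.78,-0.02],0]
    - [[0,-0.77,-0.02],0]
  fingers: 0.6

```text
time_s: 41.98
tcp_pos: [0.5718, 0.309, 0.1513]
eef_rot: [121.5, 89.9, -140.9]
contact_force: [0.4, 1.1, -0.2]
gripper_width: 0.0349
```

Emit:
step_arm:
  steps:
    - [[0.9,0,0],0]
    - [[0.9,0,0],0]
    - [[0.9,0,0],0]
    - [[0.9,0,0],0]
    - [[0,0,0],0]
    - [[0,0,0],0]
    - [[0,0,0],0]

```text
time_s: 42.57
tcp_pos: [0.5719, 0.3095, 0.0809]
eef_rot: [-163.3, 90.0, -65.7]
contact_force: [0.5, -0.1, 0.4]
gripper_width: 0.0352
```

Run:
```python
from h import *
go(.572,.3095,.073,187.5)
```

```text
t 42.57 p [0.5719 0.3095 0.0809] jaw -172.4 xax [ 0. -0. -1.] w 0.0352 F [ 0.5 -0.1  0.4] q [ 45.6  26.3 -13.8   0.  -50.  -38. ]
turn units 0.02 alt -29.98 -> jaw -172.5
shift units after turn, tool xyz [ 0.4 -0.   0. ]
  horizontal only [-0. -0.  0.] rows>= 1.0
```

Emit:
step_arm:
  steps:
    - [[0.38,0,0],0]
    - [[0,0,0],0]
    - [[0,0,0],0]
    - [[0,0,0],0]

```text
time_s: 42.9
tcp_pos: [0.5718, 0.3094, 0.0734]
eef_rot: [-55.8, 90.0, 41.7]
contact_force: [-0.6, -0.3, -0.1]
gripper_width: 0.0351
```

Emit:
step_arm:
  steps:
    - [[0,0,0],0]
    - [[0,0,0],0]
    - [[0,0,0],0]
    - [[0,0,0],0]
    - [[0,0,0],0]
    - [[0,0,0],0]
  fingers: 1
  grip_force: 12

```text
time_s: 43.4
tcp_pos: [0.5717, 0.3094, 0.0731]
eef_rot: [-83.9, 90.0, 13.7]
contact_force: [-0.4, 1.0, 1.4]
gripper_width: 0.01
```

Emit:
step_arm:
  steps:
    - [[0,0.2,0],0]
    - [[0,0.4,0],0]
    - [[0,0.4,0],0]
    - [[0,0.4,0],0]
    - [[0,0.4,0],0]
    - [[0,0.4,0],0]
    - [[0,0.4,0],0]
    - [[0,0.4,0],0]
    - [[0,0.4,0],0]
    - [[0,0.4,0],0]
    - [[0,0.4,0],0]
    - [[0,0.3,0],0]
    - [[0,0.1,0],0]
    - [[0,0,0],0]
    - [[0,0,0],0]

```text
time_s: 44.65
tcp_pos: [0.4799, 0.2967, 0.073]
eef_rot: [132.3, 89.9, -130.2]
contact_force: [-0.4, -6.8, 4.9]
gripper_width: 0.0099
```

Emit:
step_arm:
  steps:
    - [[0,0.08,0],0]
    - [[0,0,0],0]
    - [[0,0,0],0]

```text
time_s: 44.9
tcp_pos: [0.4786, 0.2965, 0.073]
eef_rot: [137.0, 89.9, -125.4]
contact_force: [-0.6, -5.2, 4.6]
gripper_width: 0.0099
```

Emit:
step_arm:
  steps:
    - [[0,0.06,0],0]
    - [[0,0.04,0],0]
    - [[0,0,0],0]
    - [[0,0,0],0]

```text
time_s: 45.23
tcp_pos: [0.4776, 0.2964, 0.073]
eef_rot: [-128.1, 89.9, -30.6]
contact_force: [5.3, -6.8, 0.7]
gripper_width: 0.0098
```

Emit:
step_arm:
  steps:
    - [[0,0.08,0],0]
    - [[0,0,0],0]
    - [[0,0,0],0]

```text
time_s: 45.48
tcp_pos: [0.4775, 0.2964, 0.073]
eef_rot: [-94.0, 89.8, 3.6]
contact_force: [13.6, -7.8, -3.1]
gripper_width: 0.0099
```

Emit:
step_arm:
  steps:
    - [[0,0,0],0]
    - [[0,0,0],0]
    - [[0,0,0],0]
    - [[0,0,0],0]
    - [[-0.4,0,0],0]
    - [[-1,0,0],0]
    - [[-1,0,0],0]
    - [[-1,0,0],0]
    - [[-1,0,0],0]
    - [[-1,0,0],0]
    - [[0,0,-1],0]
    - [[0,0,-1],0]
    - [[0,0,-1],0]
    - [[0,0,-1],0]
    - [[0,0,-1],0]
    - [[0,0,-1],0]
    - [[0,0,-1],0]
    - [[0,0,0],0]
  fingers: 0.6

```text
time_s: 46.98
tcp_pos: [0.4935, 0.1555, 0.1817]
eef_rot: [-3.9, 90.0, 93.6]
contact_force: [0.2, -0.4, 0.2]
gripper_width: 0.0352
```

Run:
```python
from h import *
go(.5,.2,.15)
T=capture("top");S=capture("scene");cv2.imwrite("pics/te.png",T);cv2.imwrite("pics/se.png",S)
cv2.imwrite("pics/e.png",np.hstack([cv2.resize(S[150:310,130:460],None,fx=2.4,fy=2.4)]))
```

```text
t 46.98 p [0.4935 0.1555 0.1817] jaw -172.5 xax [-0.  0. -1.] w 0.0352 F [ 0.2 -0.4  0.2] q [ 39.2   8.8 -24.2  -0.  -57.  -31.7]
shift units after turn, tool xyz [ 1.58 -0.61  2.17]
  horizontal only [ 0.   -0.61  2.17] rows>= 3.0
```

View pics/e.png

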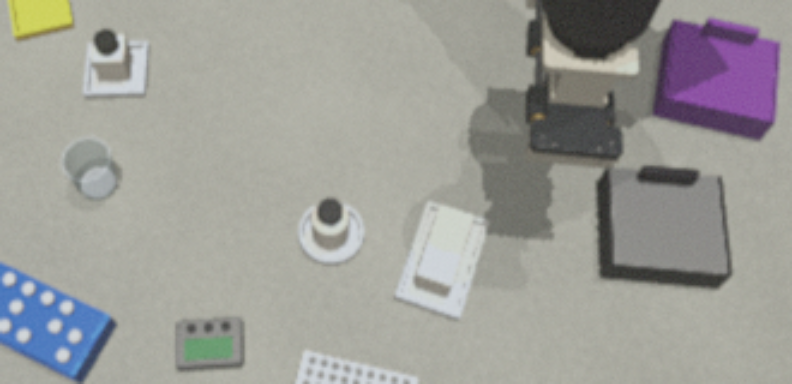

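View pics/te.png

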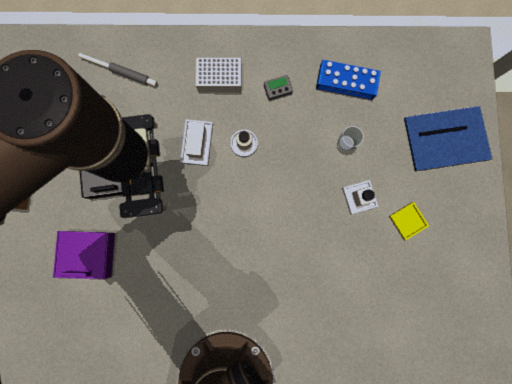

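Run:
```python
from h import *
T=cv2.imread('pics/te.png');S=cv2.imread('pics/se.png')
for n,I,rois in(("top",T,[(350,183,385,212),(233,128,258,156)]),("scene",S,[(165,160,195,185),(255,228,280,250)])):
    for r in rois:
        for c,q,a,k in blobs(n,I,r,"dark")[0]: print(n,"cap",c.round(1),round(a),onz(n,c,.072)[0].round(4))
sc=[(384.3,223.3)]
c=cv2.resize(S[205:285,370:450],None,fx=8,fy=8,interpolation=cv2.INTER_NEAREST)[:600];cv2.imwrite("pics/ebox.png",c)
c=cv2.resize(S[220:290,250:340],None,fx=8,fy=8,interpolation=cv2.INTER_NEAREST)[:600];cv2.imwrite("pics/ehold.png",c)
```

```text
top cap [356.  198.4] 55 [ 0.449  -0.3249]
top cap [367.8 194.8] 103 [ 0.4578 -0.3544]
top cap [244.1 145.8] 58 [ 0.5817 -0.0493]
top cap [243.6 136.5] 88 [ 0.6055 -0.0479]
scene cap [173.8 167.1] 66 [ 0.4618 -0.354 ]
scene cap [267.  237.8] 69 [ 0.6098 -0.0477]
```

View pics/ebox.png

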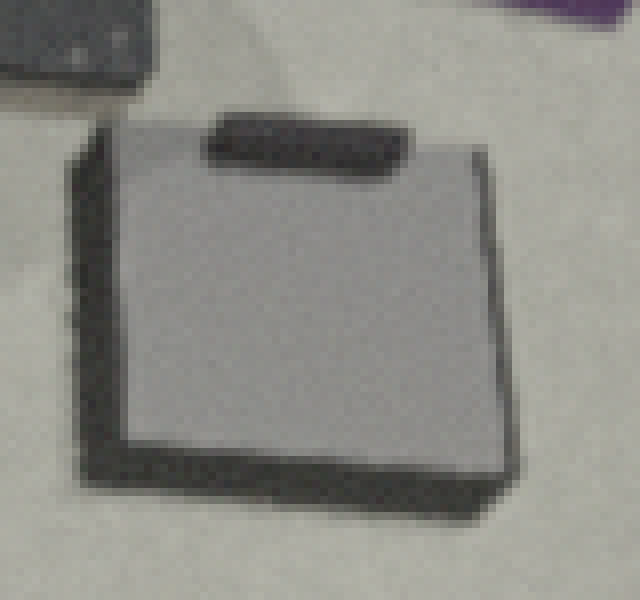

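View pics/ehold.png

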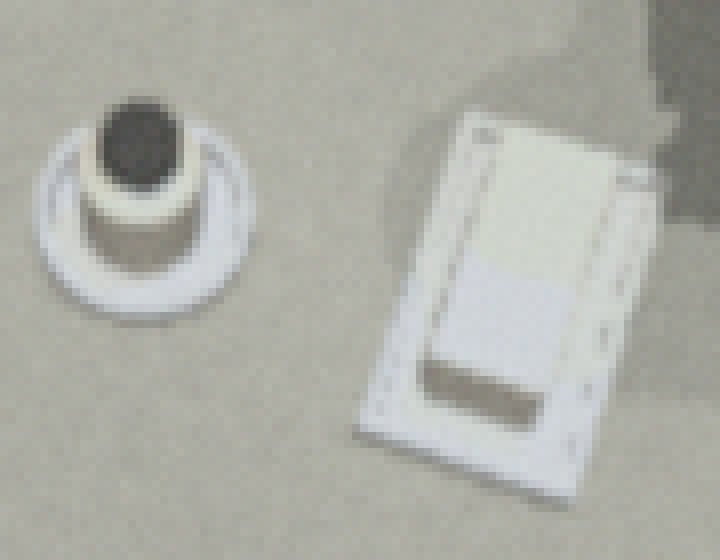

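All three containers stand in their holders, centred to within a few millimetres. The cover's near edge is flush with the box edge, so it is shut. The robot is clear of everything.

```bash
python3 -c "
from plant import *
print(close_job())"
```

```text
the job is handed in; nothing more can be done
None
```

The job is done and handed in at about 47 s of the 131 s allowed. In order:
1. The square bottle went into the white square holder.
2. The reservoir went into the oblong holder, and the round bottle into the round one.
3. I slid the dark box's cover open to its stop, stood the pot inside and slid the cover back shut to its other stop, 95 mm of travel.

**Last checks:**
- Both bottle caps measured within about 5 mm of the holder centres, seen from the top and scene cameras. All three containers look upright. Each was lowered until its holder's floor pushed back (about 5 to 12 N).
- The pot was seen upright in the box just before closing. The shut cover is flush with the box edge in the scene view.
- The beaker, the yellow holder and the purple box were not touched. They look to be where they started.
- The force readings I took peaked at about 16 N, at the cover's shut stop.

**Disagreements:** The two cameras placed each cap about 4 mm apart in x. The cap heights they gave at the start were 5 to 7 mm low, because the scene camera also sees the side of the cap. The last top view partly hid the box behind the arm, so I judged the shut cover from the scene view and the stop force.

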